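Load the nail brush into the sprung UV drawer and click it shut

ROBOT

A 6-joint arm with a two-finger parallel gripper is mounted at the origin on a cart in front of the work surface, level with it; the furniture and walls round the work are solid. World frame = base frame: x ahead of the robot, y to its left, z up, the work surface at z = 0. Lengths are in m, angles in rad, forces in N, time in s.
With the tool pointing down it reaches from about 0.3 to 0.775 m from the base axis. Payload 14.6 kg.
Tool frame: the origin (TCP) lies between the finger pads; the fingertips stand 19 mm ahead of it and the grasp point (between the pads) is the TCP; z points along the fingers, y is the direction in which the jaws open and shut (so a half turn about z gives the same grasp; the last joint's range is limited). The gripper opens to 85 mm and grips with 20 to 120 N. Pads are 22 mm wide; open, the fingers measure 114 mm over their backs; the gripper's body (76 mm by 85 mm) begins 54 mm behind the grasp point. The pads swing forward as they close: fully open they stand 13 mm farther back than shut.
Start: joints at [1.246, 0.3, 1.521, -0, 1.321, -0.067], TCP at [0.14, 0.532, 0.25] pointing down, gripper open.
Joint ranges: [-3.03, 3.03], [-0.79, 2.21], [0.23, 2.52], [-1.04, 4.18], [0, 3.07], [-2.55, 2.55]. Speed limits (rad/s): [2.22, 2.22, 2.57, 3.14, 3.14, 3.14].

INTERFACE

Orientations are given as a unit quaternion [w, x, y, z].
In Python, from workcell import env gives the robot as it stands. The module is installed in compiled form; this text tells all that it offers.
- The arm moves only by the tool play_rows, never from a script. Its argument "rows" is a list of rows, each an object of numbers: "dx", "dy", "dz": the shift along the world's x, y, z in mm; "yaw": the turn about the world's z in degrees; "grip": the closure in counts, from 0 (fully open) to 255 (shut). A call has 1 to 8 rows; each row is the pose to reach, as a shift and turn from the pose commanded when the call began; what a row does not reach only later rows make up. A row lasts 1/8 s, in which the tool goes at most 62.5 mm and 10.7 degrees, less where a joint would pass 70% of its speed; a pose out of reach is approached as far as the arm can. A call with a gripper value outside its range is refused whole. The fingers move at their own pace and stop on an object; the grip force is fixed at half the most. Time passes only in rows, so rows that repeat a pose let the fingers close. It gives the time, the measured TCP pose, the force and the opening at its end, in the units of the state.
- env.read_state(): the state, without advancing time (a new reading comes with each control period).
- env.camera(name): name is "side" or "top"; returns the picture (420x560x3 uint8, blue, green, red); there is no depth.
- env.camera_model(name): a dict with "fx", "fy", "cx", "cy" (pixels), "k1" (the pictures are not rectified: a ray, as slopes to the right and down, at radius r is drawn at 1 + k1 r^2 times it, then the intrinsics apply), "R" (3x3) and "t" (3): a world point X has camera coordinates R X + t. Camera axes: x right, y down, z forward; pixel columns grow to the right and rows downward; lengths in m; the calibration is good to about 2 mm. A picture is of the moment at which its call begins. camera_model takes no time and is no camera call.
- env.close_job(): hands the job in, once; it reports no verdict.
Trained networks look in the newest picture that a camera, given by its name, has taken for a name from the list of things; names that differ only in an ending like _2 or _b are one class to them, and where a whole thing is asked for, a point or a joint stands for the part that bears it (a point fixed in the world has none). Each returns a list of dicts, best first, with "confidence" (0 to 1); they miss things now and then, are a little off and sometimes report something else, mostly with a low value. They report only what shows in the picture. A call takes as long as a camera call. They do not tell look-alikes from the thing itself.
- env.look_for(camera, target): "rect" ([left, top, right, bottom] in pixels, round what is visible of it).
- env.tip_of(camera, target): "xy" ([column, row] in pixels: a listed point, or the origin of a listed thing).
The state is a dict: "clock": time; "qpos": joint angles; "joint_vel": joint speeds; "effort": joint torques, N m; "tool_pos": TCP position; "orientation": TCP orientation; "force": force on the tool from outside, world axes, zero at the start; "moment": the same for the moment, N m; "finger_gap": opening from 0.0 (shut) to 1.0 (fully open).
Only numpy, scipy, OpenCV 4.12 (cv2) and the standard library are available. Lean on these libraries where they do the work, as an engineer would, in place of code of your own. Each camera call takes 0.05 s, during which the arm holds its last target.

TASK

Put the white nail brush into the drawer of the UV unit for its next cycle: press the blue release on top so that the drawer springs out, lay the brush flat in the tray and let go of it, then push the drawer gently home until it clicks and stays shut. The unit is light plastic, so never push on any part of it with more than 20 N, and leave the other things on the worktop where they are.

Things in the scene. Friction and masses are not known exactly. Their poses are not given: they have to be found in the camera images.
- uv_unit: White low box (UV drawer unit) fixed to the worktop, 170 (x) x 180 (y) x 64 (z) mm, dark violet window in its roof. Origin: centre of its underside; +x from its drawer front, which faces the robot, to its back; z up. Front face 85 mm from the origin towards -x. More than 20 N from the robot on any part of it (housing, release, drawer) breaks it.
- release_top (a point): Centre of the top of the blue round release button (30 mm across) at the front right of the unit's roof, 80 mm above the unit's underside, 16 mm above the roof. Sprung, pressed straight down, travel 11 mm: 2 N to start, 0.4 N per mm, 6.5 N at the bottom, then a hard stop. The drawer is freed at 3 to 7 mm (3 to 5 N). It comes up when let go.
- tray_front (a point): Middle of the outer face of the drawer's flat white front panel (168 mm wide, 50 mm high, from 6 to 56 mm above the worktop, 7 mm thick); moves with the drawer. Axes as uv_unit: the drawer slides along uv_unit's x, out towards -x. To shut it, push this face along uv_unit's +x.
- tray_floor (a point): Centre of the drawer's inner steel floor, on its upper side, 11 mm above the worktop; moves with the drawer; axes as uv_unit. The inside is 123 mm (x) by 127 mm (y); sides and back 15 mm high above this floor, front panel 45 mm. With the drawer out all of the inside lies clear in front of the unit. Things up to 45 mm high pass under the roof.
- tray (a joint): How far the drawer is out, m: 0.125 sprung out; latched 0 to 0.009 (differs by unit; panel 7 to 16 mm proud). Spring: 1.2 N out, 3 N home. To click it must go 0 to 12 mm deeper than it rests (hidden play): in the last 30 mm a ramp raises the push to about 6 N, it drops at the click, 1 mm on a stiff buffer (15 N per mm) stops it. At 13 N it has clicked; unclicked it springs out.
- release (a joint): How far the release is pressed, in m (0 up, 0.011 fully down).
- nail_brush: White nail brush lying bristles down, 36 (x) x 98 (y) x 32 (z) mm, 30 to 65 g; origin: centre of its underside, z up. Grasp it across its 36 mm width. It fits in the tray lengthwise or crosswise; with its long side along uv_unit's x the fingers have only the low side walls beside them.
- bur_block: Bystander: blue block with rotary bits, 36 x 92 x 51 mm; origin centre of underside.
- cup_white: Bystander: small white waisted cup, 42 mm across, 32 mm high; origin centre of underside.
- indicator_tape: Bystander: roll of beige tape lying flat, 100 mm across, 25 mm high; origin centre of underside.
- steriliser_door (a point): Centre of the closed door of the tall fixed cabinet (the steriliser, 0.46 m high) left of the unit: an upright face 330 mm wide, 450 mm high, across the robot's x, facing the robot. Obstacle, do not touch: the wrist behind the tool needs room too, so cross in front of it with the tool 0.2 m clear of it.
Things that resemble listed ones, but are neither listed nor needed, are in the scene too. Leave any pink look-alike of the nail_brush alone.

How it is judged:
By the outcome, as a careful person would: the job done as asked, in the order asked, and still so for the second after the job is handed in, with the robot touching nothing.
It also fails if it takes over 72 s, if anything falls off the work surface, if the arm or the gripper's body presses on something with over 40 N, if the wrist force passes 120 N, or if a joint passes its speed limit or range.

## Working session

There is one attempt and no reset: what is moved stays moved. The work goes in short steps, Python scripts to look and compute and a tool call to move; the robot and the scene stay as the last step left them, time stands still between calls to the robot, and variables do not carry over. Pictures are saved under pics/ and viewed, and the job is handed in when it is done.

Besides the shell and the picture viewer there is one more tool, called after "Request:" in YAML: its name, and indented under it one key for each argument. play_rows: Moves the arm, as the interface text tells. Its arguments: {"type":"object","properties":{"rows":{"type":"array","items":{"type":"object","properties":{"dx":{"type":"number"},"dy":{"type":"number"},"dz":{"type":"number"},"yaw":{"type":"number"},"grip":{"type":"number"}}}}},"required":["rows"]}

```bash
mkdir -p pics
cat > h.py <<'E'
from workcell import env
import cv2, numpy as np
def snap(n,f):
    im=env.camera(n); cv2.imwrite('pics/'+f,im); return im
def M(n):
    m=env.camera_model(n); return m
def ray(n,px):
    m=M(n); K=np.array([[m['fx'],0,m['cx']],[0,m['fy'],m['cy']],[0,0,1.]])
    d=np.array([(px[0]-m['cx'])/m['fx'],(px[1]-m['cy'])/m['fy']]); u=d.copy()
    for _ in range(50): u=d/(1+m['k1']*(u@u))
    R=np.array(m['R']);t=np.array(m['t'])
    return -R.T@t, R.T@np.array([u[0],u[1],1])
def at_z(n,px,z):
    o,d=ray(n,px); return o+d*(z-o[2])/d[2]
def tri(a,b):
    o1,d1=ray('side',a);o2,d2=ray('top',b)
    A=np.c_[d1,-d2]; s=np.linalg.lstsq(A,o2-o1,rcond=None)[0]
    p,q=o1+d1*s[0],o2+d2*s[1]; return (p+q)/2, np.linalg.norm(p-q)
def proj(n,X):
    m=M(n); c=np.array(m['R'])@np.array(X)+np.array(m['t']); u=c[:2]/c[2]; u=u*(1+m['k1']*(u@u))
    return np.array([m['fx']*u[0]+m['cx'],m['fy']*u[1]+m['cy']])
E
python3 - <<'E'
from h import *
np.set_printoptions(precision=4,suppress=True)
for n in ('side','top'):
    snap(n,n+'0.png'); m=M(n); print(n,-np.array(m['R']).T@np.array(m['t']),np.array(m['R'])[2])
    for t in ['uv_unit','nail_brush','release_top','tray_front','steriliser_door','bur_block','cup_white','indicator_tape']:
        print(t,[(np.round(r['xy']),round(r['confidence'],2)) for r in env.tip_of(n,t)])
print(env.read_state())
E
```

```text
side [-0.1746 -0.5652  0.9334] [ 0.5831  0.5102 -0.6322]
uv_unit [(array([402., 286.]), 0.86)]
nail_brush [(array([236., 255.]), 0.85), (array([311., 289.]), 0.61)]
release_top [(array([418., 291.]), 0.62)]
tray_front [(array([379., 299.]), 0.77)]
steriliser_door [(array([292., 172.]), 0.75), (array([209., 234.]), 0.31)]
bur_block [(array([204., 234.]), 0.79)]
cup_white [(array([263., 283.]), 0.48)]
indicator_tape [(array([184., 211.]), 0.83)]
top [0.4739 0.0677 1.331 ] [ 0.0644 -0.0241 -0.9976]
uv_unit [(array([368., 183.]), 0.95)]
nail_brush [(array([316., 235.]), 0.67), (array([242., 247.]), 0.64)]
release_top [(array([399., 198.]), 0.39)]
tray_front [(array([373., 216.]), 0.71)]
steriliser_door [(array([260., 196.]), 0.98), (array([282., 253.]), 0.28)]
bur_block [(array([195., 243.]), 0.55)]
cup_white [(array([282., 253.]), 0.7)]
indicator_tape [(array([155., 236.]), 0.94)]
{'clock': 0.9, 'qpos': array([ 1.2465,  0.2999,  1.521 ,  0.    ,  1.3207, -0.0666]), 'joint_vel': array([ 0.0003, -0.0007, -0.0002, -0.0002,  0.0001, -0.0015]), 'effort': array([  0.0013, -54.3383, -36.195 ,  -0.    ,   0.0009,   0.    ]), 'tool_pos': array([0.1402, 0.5318, 0.2503]), 'orientation': array([-0.    ,  0.1285,  0.9917, -0.    ]), 'force': array([ 0.1698, -0.562 ,  0.6004]), 'moment': array([-0.0748, -0.0564,  0.0088]), 'finger_gap': 0.9969186322721516}
```

Run:
```python
from h import *
a=cv2.imread('pics/side0.png');b=cv2.imread('pics/top0.png')
cv2.imwrite('pics/sidec.png',cv2.resize(a[150:360,150:470],None,fx=2.5,fy=2.5,interpolation=cv2.INTER_CUBIC))
cv2.imwrite('pics/topc.png',cv2.resize(b[130:300,130:450],None,fx=2.5,fy=2.5,interpolation=cv2.INTER_CUBIC))
```

```text
(no output)
```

View pics/sidec.png

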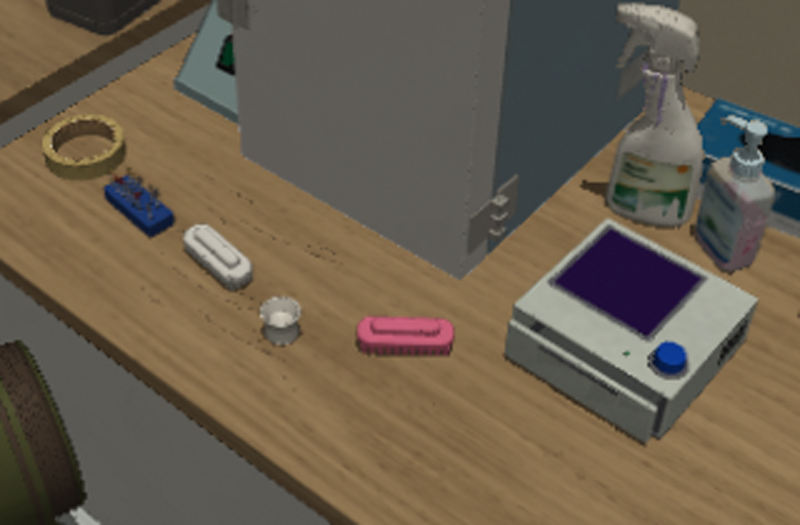

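View pics/topc.png

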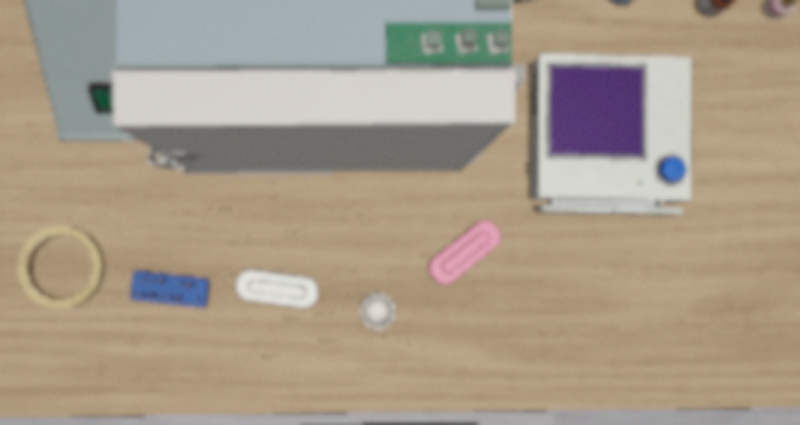

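View pics/side0.png

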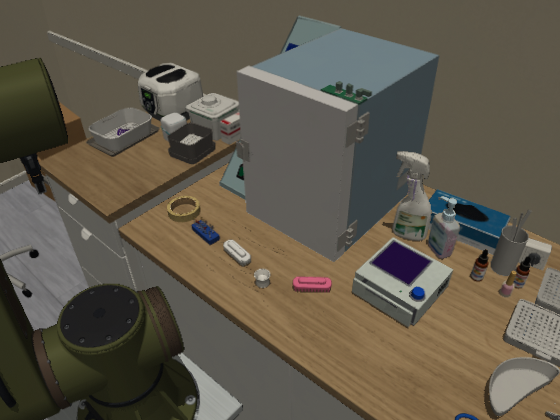

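View pics/top0.png

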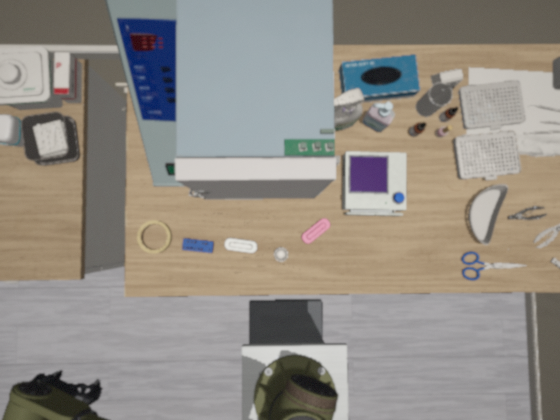

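White brush: side (237,252), top (241,245). Things that could be taken for it: the pink brush at side (312,284), top (316,231), which I leave alone, and the white cup at side (262,279), top (281,254). The blue release is at side (418,292), top (398,197). The drawer is shut.

Run:
```python
from h import *
np.set_printoptions(precision=4,suppress=True)
a=cv2.imread('pics/side0.png');b=cv2.imread('pics/top0.png')
c1=cv2.resize(a[225:305,205:345],None,fx=5,fy=5,interpolation=cv2.INTER_CUBIC)
c2=cv2.resize(b[215:275,205:345],None,fx=5,fy=5,interpolation=cv2.INTER_CUBIC)
cv2.imwrite('pics/br.png',cv2.vconcat([c1[:300],c2[:290]]))
# button centroid
cs={}
for n,im in(('side',a),('top',b)):
    h=cv2.cvtColor(im,cv2.COLOR_BGR2HSV); m=cv2.inRange(h,(105,150,90),(122,255,255))
    mm=np.zeros_like(m)
    x,y=(418,292) if n=='side' else (398,197)
    mm[y-12:y+12,x-12:x+12]=m[y-12:y+12,x-12:x+12]; ys,xs=np.nonzero(mm); cs[n]=(xs.mean(),ys.mean()); print(n,cs[n],len(xs),xs.min(),xs.max(),ys.min(),ys.max())
print('tri',tri(cs['side'],cs['top'])); print(at_z('top',cs['top'],.078),at_z('side',cs['side'],.076))
# roof corners
T=lambda x,y:(130+x/2.5,130+y/2.5)
for p in [(538,55),(690,58),(690,200),(538,196)]: print('roof',at_z('top',T(*p),.064))
# brush blob
for n,im,(x0,y0,x1,y1) in(('side',a,(218,235,255,272)),('top',b,(220,232,261,258)),('top',b,(135,215,176,257))):
    h=cv2.cvtColor(im,cv2.COLOR_BGR2HSV)[y0:y1,x0:x1]; m=(((h[...,1]<60)&(h[...,2]>110))*255).astype(np.uint8)
    cc=max(cv2.findContours(m,cv2.RETR_EXTERNAL,cv2.CHAIN_APPROX_NONE)[0],key=cv2.contourArea)+np.array([x0,y0])
    r=cv2.minAreaRect(cc); print(n,r)
    bx=cv2.boxPoints(r); W=np.array([at_z(n,p,.028) for p in bx]); print(W)
    if x0==220: 
        print('ctr',W.mean(0)); print([np.linalg.norm(W[i]-W[i-1]) for i in range(4)])
print('door',at_z('top',(T(190,170)),0),at_z('top',T(462,168),0))
print(tri((263,280),(281,255)))
```

```text
side (np.float64(418.03614457831327), np.float64(291.1686746987952)) 83 413 423 287 295
top (np.float64(398.42857142857144), np.float64(197.16326530612244)) 49 395 402 194 200
tri (array([ 0.5913, -0.3063,  0.0726]), np.float64(0.0013899115262407393))
[ 0.5904 -0.3041  0.078 ] [ 0.5888 -0.3078  0.076 ]
roof [ 0.727  -0.1534  0.064 ]
roof [ 0.7224 -0.3342  0.064 ]
roof [ 0.5536 -0.3296  0.064 ]
roof [ 0.5597 -0.1504  0.064 ]
side ((236.4734649658203, 250.10177612304688), (29.444562911987305, 11.759010314941406), 41.18592834472656)
[[0.4339 0.1971 0.028 ]
 [0.4727 0.2067 0.028 ]
 [0.4575 0.1069 0.028 ]
 [0.4208 0.0996 0.028 ]]
top ((240.27999877929688, 245.03997802734375), (34.223968505859375, 14.424979209899902), 8.130102157592773)
[[0.4413 0.2134 0.028 ]
 [0.4837 0.2074 0.028 ]
 [0.4683 0.1063 0.028 ]
 [0.4259 0.1127 0.028 ]]
ctr [0.4548 0.16   0.028 ]
[np.float64(0.1019571612047689), np.float64(0.042869011405501735), np.float64(0.10219534285847018), np.float64(0.042925561688349906)]Traceback (most recent call last):
  File "<stdin>", line 21, in <module>
ValueError: max() iterable argument is empty
```

View pics/br.png

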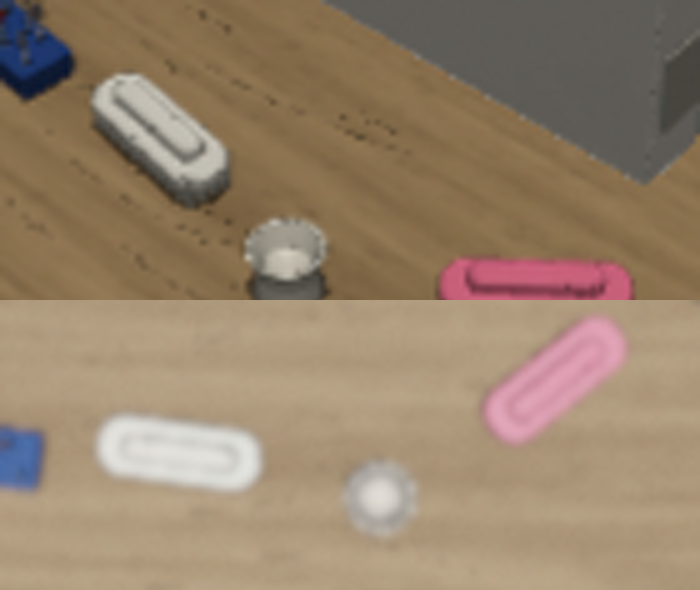

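The close crop confirms the white brush is at top (240,245), and the pink one and the cup are separate. Next I check the door, the bystanders and the planned poses.

Run:
```python
from h import *
np.set_printoptions(precision=4,suppress=True)
T=lambda x,y:(130+x/2.5,130+y/2.5);S=lambda x,y:(150+x/2.5,150+y/2.5)
print('door bottom top-cam',at_z('top',(T(190,170)),0),at_z('top',T(462,168),0))
print('door bottom side-cam',at_z('side',S(242,157),0),at_z('side',S(460,277),0))
print('door top edge',at_z('top',T(113,125),.45),at_z('top',T(515,122),.45))
print('cup',tri((262,277),(281,254)),'pink',at_z('top',(316,231),.03),at_z('top',(305,241),.03),'block',at_z('top',(198,245),.05))
print('roof side cam',[at_z('side',S(*p),.064) for p in [(608,222),(756,297),(655,402),(514,305)]])
print('brush dets', at_z('side',(236,255),.0),at_z('top',(242,247),.0), at_z('top',(240.28,245.04),.025))
```

```text
door bottom top-cam [0.5991 0.2664 0.    ] [ 0.5993 -0.0679  0.    ]
door bottom side-cam [0.5998 0.265  0.    ] [ 0.6062 -0.0565  0.    ]
door top edge [0.5939 0.2615 0.45  ] [ 0.5945 -0.0661  0.45  ]
cup (array([0.426 , 0.0389, 0.0178]), np.float64(0.0015712390924249697)) pink [ 0.4947 -0.067   0.03  ] [ 0.465  -0.0336  0.03  ] block [0.4564 0.2819 0.05  ]
roof side cam [array([ 0.7196, -0.163 ,  0.064 ]), array([ 0.72  , -0.3348,  0.064 ]), array([ 0.5383, -0.3227,  0.064 ]), array([ 0.5558, -0.1549,  0.064 ])]
brush dets [0.4506 0.1609 0.    ] [0.4484 0.1568 0.    ] [0.4547 0.1602 0.025 ]
```

Request:
play_rows:
  rows:
    - {"dx": 23, "dy": -50, "yaw": -10, "grip": 255}
    - {"dx": 46, "dy": -100, "yaw": -20, "grip": 255}
    - {"dx": 69, "dy": -150, "yaw": -30, "grip": 255}
    - {"dx": 92, "dy": -200, "yaw": -40, "grip": 255}
    - {"dx": 115, "dy": -250, "yaw": -50, "grip": 255}
    - {"dx": 138, "dy": -300, "yaw": -60, "grip": 255}
    - {"dx": 165, "dy": -350, "yaw": -70, "grip": 255}
    - {"dx": 190, "dy": -400, "yaw": -80, "grip": 255}

```text
schema error: expected keys dx, dy, dz, yaw, grip
```

Request:
play_rows:
  rows:
    - {"dx": 10, "dy": -55, "yaw": -4, "grip": 255}
    - {"dx": 20, "dy": -110, "yaw": -4, "grip": 255}
    - {"dx": 40, "dy": -165, "yaw": -4, "grip": 255}
    - {"dx": 60, "dy": -220, "yaw": -4, "grip": 255}
    - {"dx": 85, "dy": -275, "yaw": -4, "grip": 255}
    - {"dx": 110, "dy": -330, "yaw": -4, "grip": 255}
    - {"dx": 140, "dy": -380, "yaw": -4, "grip": 255}
    - {"dx": 170, "dy": -430, "yaw": -4, "grip": 255}

```text
schema error: expected keys dx, dy, dz, yaw, grip
```

Request:
play_rows:
  rows:
    - {"dx": 23, "dy": -50, "dz": 0, "yaw": -10, "grip": 255}
    - {"dx": 46, "dy": -100, "dz": 0, "yaw": -20, "grip": 255}
    - {"dx": 69, "dy": -150, "dz": 0, "yaw": -30, "grip": 255}
    - {"dx": 92, "dy": -200, "dz": 0, "yaw": -40, "grip": 255}
    - {"dx": 115, "dy": -250, "dz": 0, "yaw": -50, "grip": 255}
    - {"dx": 138, "dy": -300, "dz": 0, "yaw": -60, "grip": 255}
    - {"dx": 165, "dy": -350, "dz": 0, "yaw": -70, "grip": 255}
    - {"dx": 190, "dy": -400, "dz": 0, "yaw": -80, "grip": 255}

```text
clock: 1.9
tool_pos: [0.3307, 0.1301, 0.2506]
orientation: [0.0, 0.738, 0.675, 0.001]
force: [1.7, 0.3, -0.0]
finger_gap: 0.002
```

Request:
play_rows:
  rows:
    - {"dx": 10, "dy": -55, "dz": 0, "yaw": -4, "grip": 255}
    - {"dx": 20, "dy": -110, "dz": 0, "yaw": -4, "grip": 255}
    - {"dx": 40, "dy": -165, "dz": 0, "yaw": -4, "grip": 255}
    - {"dx": 60, "dy": -220, "dz": 0, "yaw": -4, "grip": 255}
    - {"dx": 85, "dy": -275, "dz": 0, "yaw": -4, "grip": 255}
    - {"dx": 110, "dy": -330, "dz": 0, "yaw": -4, "grip": 255}
    - {"dx": 140, "dy": -380, "dz": 0, "yaw": -4, "grip": 255}
    - {"dx": 170, "dy": -430, "dz": 0, "yaw": -4, "grip": 255}

```text
clock: 2.9
tool_pos: [0.5009, -0.3001, 0.2503]
orientation: [0.0, 0.759, 0.651, 0.0]
force: [0.5, -0.2, 0.4]
finger_gap: 0.001
```

Request:
play_rows:
  rows:
    - {"dx": 45, "dy": -3, "dz": 0, "yaw": 0, "grip": 255}
    - {"dx": 89, "dy": -6, "dz": 0, "yaw": 0, "grip": 255}
    - {"dx": 89, "dy": -6, "dz": -50, "yaw": 0, "grip": 255}
    - {"dx": 89, "dy": -6, "dz": -95, "yaw": 0, "grip": 255}
    - {"dx": 89, "dy": -6, "dz": -120, "yaw": 0, "grip": 255}
    - {"dx": 89, "dy": -6, "dz": -135, "yaw": 0, "grip": 255}
    - {"dx": 89, "dy": -6, "dz": -135, "yaw": 0, "grip": 255}

```text
clock: 3.78
tool_pos: [0.5891, -0.3041, 0.1148]
orientation: [-0.0, 0.759, 0.651, -0.0]
force: [0.5, -0.1, -0.1]
finger_gap: -0.001
```

Run:
```python
from h import *
a=snap('side','s1.png');b=snap('top','t1.png')
p=env.read_state()['tool_pos']
for q in (p,p-[0,0,.019]): print(proj('side',q),proj('top',q))
c1=cv2.resize(a[220:340,340:480],None,fx=5,fy=5)
c2=cv2.resize(b[140:240,330:450],None,fx=5,fy=5)
cv2.imwrite('pics/p1.png',c1);cv2.imwrite('pics/p2.png',c2)
```

```text
[419.98018299 278.43437918] [402.56211421 196.11776104]
[418.54952753 284.04858039] [400.55841435 196.76094063]
```

View pics/p1.png

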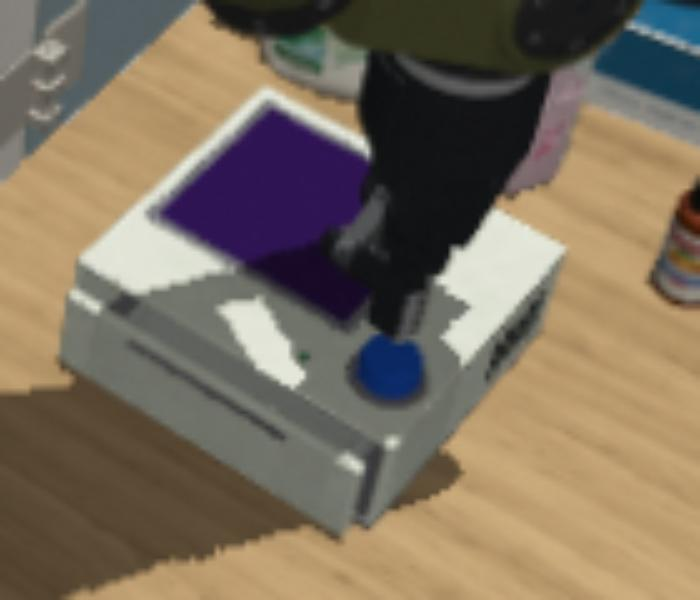

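Request:
play_rows:
  rows:
    - {"dx": 0, "dy": 0, "dz": -6, "yaw": 0, "grip": 255}
    - {"dx": 0, "dy": 0, "dz": -12, "yaw": 0, "grip": 255}
    - {"dx": 0, "dy": 0, "dz": -15, "yaw": 0, "grip": 255}
    - {"dx": 0, "dy": 0, "dz": -17, "yaw": 0, "grip": 255}
    - {"dx": 0, "dy": 0, "dz": -18, "yaw": 0, "grip": 255}

```text
clock: 4.5
tool_pos: [0.5892, -0.3042, 0.0975]
orientation: [0.0, 0.759, 0.651, -0.0]
force: [-2.5, 0.6, 4.4]
finger_gap: -0.001
```

Request:
play_rows:
  rows:
    - {"dx": 0, "dy": 0, "dz": -1, "yaw": 0, "grip": 255}
    - {"dx": 0, "dy": 0, "dz": -2, "yaw": 0, "grip": 255}
    - {"dx": 0, "dy": 0, "dz": -2, "yaw": 0, "grip": 255}

```text
clock: 4.88
tool_pos: [0.5893, -0.3043, 0.0953]
orientation: [0.0, 0.759, 0.651, 0.0]
force: [-2.1, -0.2, 1.5]
finger_gap: 0.001
```

Run:
```python
from h import *
a=snap('side','s2.png')
print(env.read_state()['force'])
cv2.imwrite('pics/p1.png',cv2.resize(a[220:360,300:480],None,fx=4,fy=4))
```

```text
[-2.24613606  0.61586032  3.04386635]
```

View pics/p1.png

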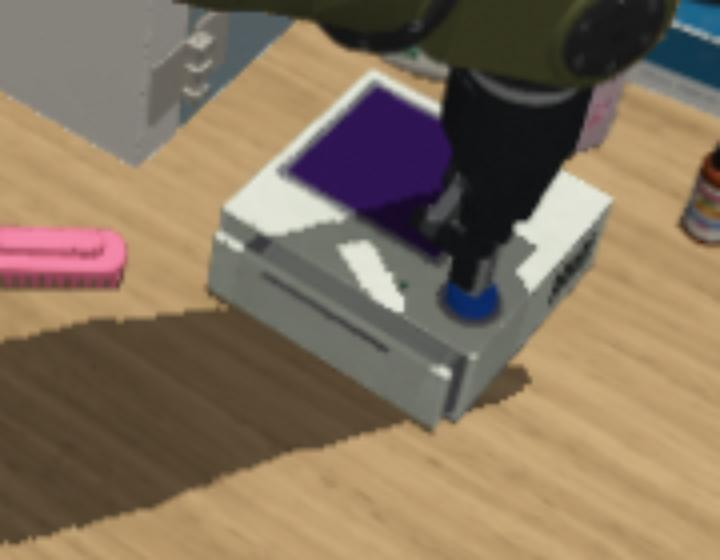

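Request:
play_rows:
  rows:
    - {"dx": 0, "dy": 0, "dz": -1, "yaw": 0, "grip": 255}
    - {"dx": 0, "dy": 0, "dz": -2, "yaw": 0, "grip": 255}
    - {"dx": 0, "dy": 0, "dz": -2, "yaw": 0, "grip": 255}

```text
clock: 5.3
tool_pos: [0.5892, -0.3042, 0.093]
orientation: [-0.0, 0.759, 0.651, 0.0]
force: [-0.2, 0.3, 0.4]
finger_gap: -0.001
```

Run:
```python
from h import *
a=snap('side','s3.png')
print(env.read_state()['force'])
cv2.imwrite('pics/p1.png',cv2.resize(a[220:360,300:480],None,fx=4,fy=4))
```

```text
[-0.89146671  0.51153384  0.7593437 ]
```

View pics/p1.png

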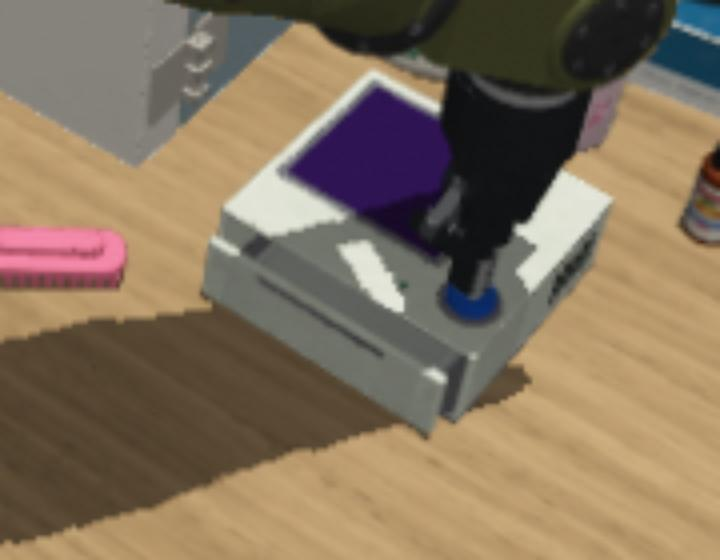

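Request:
play_rows:
  rows:
    - {"dx": 0, "dy": 0, "dz": 0, "yaw": 0, "grip": 255}
    - {"dx": 0, "dy": 0, "dz": 0, "yaw": 0, "grip": 255}
    - {"dx": 0, "dy": 0, "dz": 0, "yaw": 0, "grip": 255}
    - {"dx": 0, "dy": 0, "dz": 0, "yaw": 0, "grip": 255}

```text
clock: 5.85
tool_pos: [0.5892, -0.3042, 0.0933]
orientation: [-0.0, 0.759, 0.651, -0.0]
force: [0.0, -1.0, -0.5]
finger_gap: 0.002
```

Run:
```python
from h import *
a=snap('side','s4.png')
print(env.read_state()['force'])
cv2.imwrite('pics/p1.png',cv2.resize(a[220:360,300:480],None,fx=4,fy=4))
```

```text
[-0.56541982  0.81095652 -0.53705538]
```

View pics/p1.png

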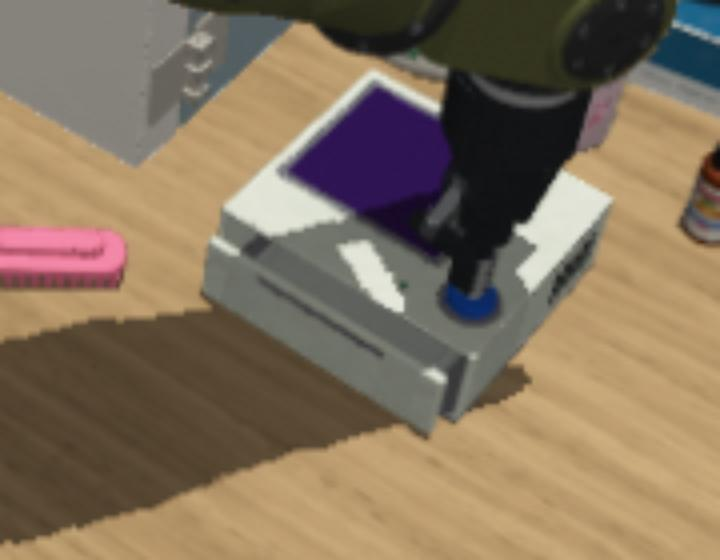

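Request:
play_rows:
  rows:
    - {"dx": 0, "dy": 0, "dz": -1, "yaw": 0, "grip": 255}
    - {"dx": 0, "dy": 0, "dz": -1, "yaw": 0, "grip": 255}
    - {"dx": 0, "dy": 0, "dz": -1, "yaw": 0, "grip": 255}

```text
clock: 6.28
tool_pos: [0.5893, -0.3043, 0.0926]
orientation: [0.0, 0.759, 0.651, 0.0]
force: [-0.4, 0.9, 4.3]
finger_gap: -0.0
```

Run:
```python
from h import *
a=snap('side','s5.png')
print(env.read_state()['force'],env.read_state()['tool_pos'])
b=snap('top','t5.png')
cv2.imwrite('pics/p1.png',cv2.vconcat([cv2.resize(a[250:340,340:480],None,fx=5,fy=5)[:,:700],cv2.resize(b[180:220,330:470],None,fx=5,fy=5)])[:600])
```

```text
[-0.97737437  0.64341716  4.46506917] [ 0.58931688 -0.3042501   0.09258278]
```

View pics/p1.png

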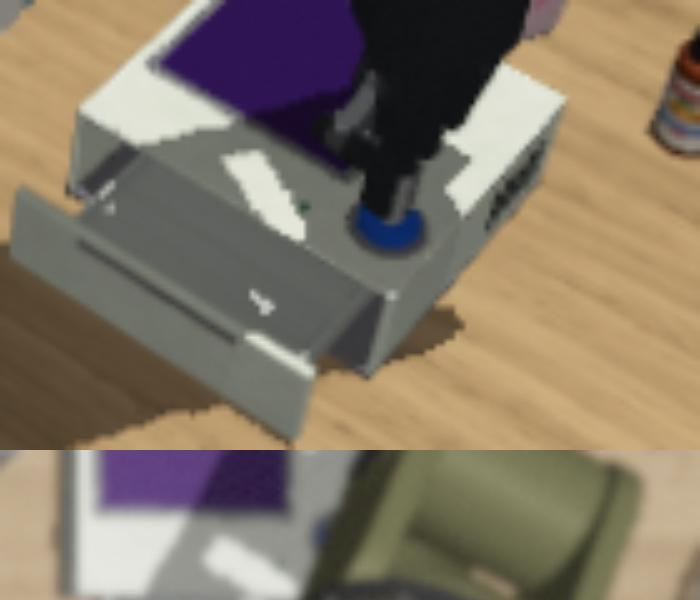

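The drawer is out. Now up, back and over to the brush.

Request:
play_rows:
  rows:
    - {"dx": 0, "dy": 0, "dz": 40, "yaw": 0, "grip": 255}
    - {"dx": -20, "dy": 0, "dz": 90, "yaw": 0, "grip": 200}
    - {"dx": -70, "dy": 10, "dz": 110, "yaw": 0, "grip": 100}
    - {"dx": -120, "dy": 35, "dz": 120, "yaw": 0, "grip": 0}
    - {"dx": -165, "dy": 70, "dz": 120, "yaw": 0, "grip": 0}
    - {"dx": -200, "dy": 115, "dz": 120, "yaw": 0, "grip": 0}
    - {"dx": -210, "dy": 170, "dz": 120, "yaw": 0, "grip": 0}
    - {"dx": -215, "dy": 225, "dz": 120, "yaw": 0, "grip": 0}

```text
clock: 7.38
tool_pos: [0.3734, -0.0779, 0.2123]
orientation: [0.0, 0.76, 0.65, 0.0]
force: [0.8, 0.3, 1.1]
finger_gap: 0.999
```

Request:
play_rows:
  rows:
    - {"dx": 0, "dy": 55, "dz": 0, "yaw": 0, "grip": 0}
    - {"dx": 0, "dy": 110, "dz": 0, "yaw": 0, "grip": 0}
    - {"dx": 0, "dy": 165, "dz": 0, "yaw": 0, "grip": 0}
    - {"dx": 5, "dy": 215, "dz": 0, "yaw": 0, "grip": 0}
    - {"dx": 35, "dy": 238, "dz": -20, "yaw": 0, "grip": 0}
    - {"dx": 78, "dy": 238, "dz": -50, "yaw": 0, "grip": 0}
    - {"dx": 78, "dy": 238, "dz": -90, "yaw": 0, "grip": 0}
    - {"dx": 78, "dy": 238, "dz": -110, "yaw": 0, "grip": 0}

```text
clock: 8.38
tool_pos: [0.4515, 0.1586, 0.0998]
orientation: [-0.001, 0.759, 0.651, -0.001]
force: [0.9, 0.1, 0.9]
finger_gap: 1.001
```

Run:
```python
from h import *
np.set_printoptions(precision=4,suppress=True)
a=snap('side','s6.png');b=snap('top','t6.png')
s=env.read_state();print(s['tool_pos'],s['qpos'],s['force'])
cv2.imwrite('pics/p1.png',cv2.resize(a[170:310,180:360],None,fx=4,fy=4))
cv2.imwrite('pics/p2.png',cv2.resize(b[130:280,250:430],None,fx=4,fy=4))
```

```text
[0.4511 0.1585 0.1002] [0.2613 0.3351 1.8633 0.0001 0.9475 0.4144] [ 0.3593 -0.1478  0.2919]
```

View pics/p1.png

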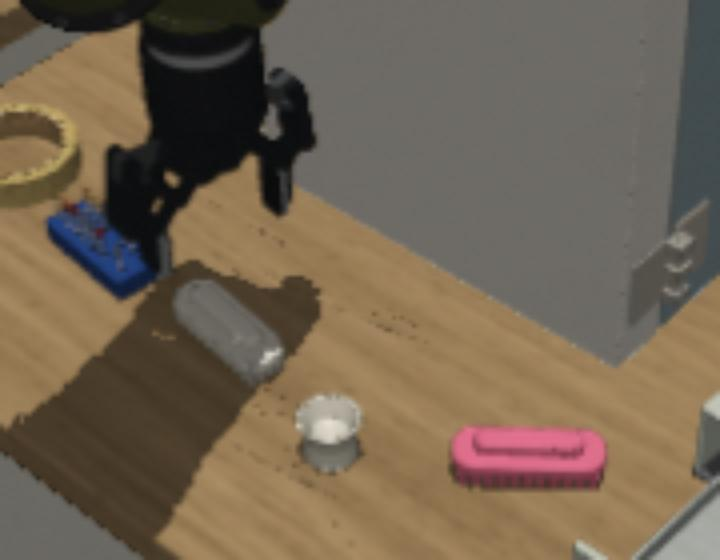

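View pics/p2.png

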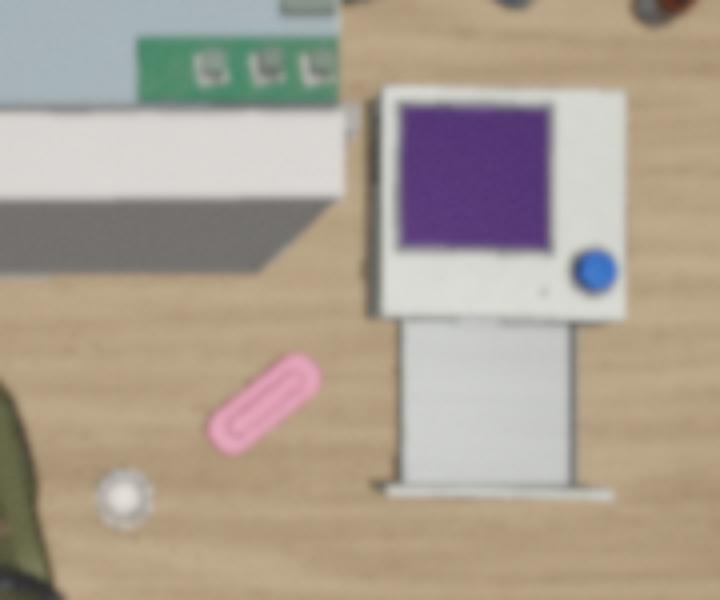

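Request:
play_rows:
  rows:
    - {"dx": 1, "dy": 0, "dz": -35, "yaw": 0, "grip": 0}
    - {"dx": 1, "dy": 0, "dz": -60, "yaw": 0, "grip": 0}
    - {"dx": 1, "dy": 0, "dz": -72, "yaw": 0, "grip": 0}
    - {"dx": 1, "dy": 0, "dz": -77, "yaw": 0, "grip": 0}
    - {"dx": 1, "dy": 0, "dz": -77, "yaw": 0, "grip": 0}

```text
clock: 9.1
tool_pos: [0.4536, 0.1589, 0.0259]
orientation: [0.0, 0.759, 0.651, 0.0]
force: [0.1, 1.1, 0.2]
finger_gap: 1.002
```

Run:
```python
from h import *
np.set_printoptions(precision=4,suppress=True)
a=snap('side','s7.png')
s=env.read_state();print(s['tool_pos'],s['force'])
cv2.imwrite('pics/p1.png',cv2.resize(a[200:300,190:310],None,fx=6,fy=6))
# drawer interior: floor corners (top cam crop)
b=cv2.imread('pics/t6.png')
C=lambda x,y:(250+x/4,130+y/4)
for nm,p,z in [('fL',C(404,322),.026),('fR',C(572,324),.026),('nL',C(402,484),.026),('nR',C(572,486),.026),('panL',C(385,492),.056),('panR',C(612,495),.056)]: print(nm,at_z('top',p,z))
for n in ('side','top'):
  for t in ('tray_floor','tray_front'):
    r=env.tip_of(n,t); print(n,t,[(x['xy'],round(x['confidence'],2),at_z(n,x['xy'],.011 if 'floor' in t else .031)) for x in r])
```

```text
[0.4537 0.1589 0.0261] [ 0.1327 -0.8883 -0.2517]
fL [ 0.5557 -0.1744  0.026 ]
fR [ 0.5533 -0.3019  0.026 ]
nL [ 0.4338 -0.1705  0.026 ]
nR [ 0.4311 -0.2987  0.026 ]
panL [ 0.429  -0.1523  0.056 ]
panR [ 0.4253 -0.3196  0.056 ]
side tray_floor [([368.2, 321.1], 0.89, array([ 0.488 , -0.2434,  0.011 ]))]
side tray_front [([352.3, 334.2], 0.72, array([ 0.4197, -0.2433,  0.031 ])), ([186.3, 212.7], 0.62, array([0.4591, 0.3739, 0.031 ]))]
top tray_floor [([369.5, 235.1], 0.66, array([ 0.4811, -0.2323,  0.011 ]))]
top tray_front [([371.6, 257.5], 0.75, array([ 0.414 , -0.2325,  0.031 ])), ([400.2, 195.6], 0.62, array([ 0.5995, -0.3235,  0.031 ]))]
```

View pics/p1.png

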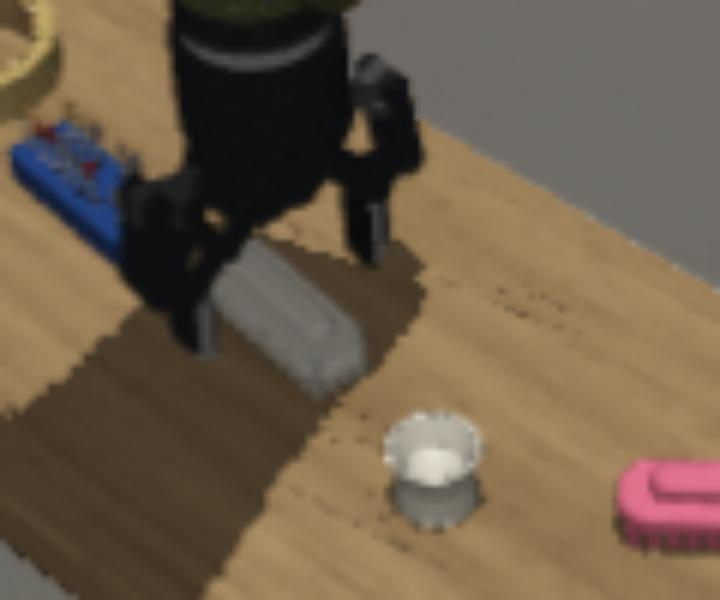

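Request:
play_rows:
  rows:
    - {"dx": 0, "dy": 0, "dz": -1, "yaw": 0, "grip": 120}
    - {"dx": 0, "dy": 0, "dz": -1, "yaw": 0, "grip": 255}
    - {"dx": 0, "dy": 0, "dz": -1, "yaw": 0, "grip": 255}
    - {"dx": 0, "dy": 0, "dz": -1, "yaw": 0, "grip": 255}
    - {"dx": 0, "dy": 0, "dz": -1, "yaw": 0, "grip": 255}
    - {"dx": 0, "dy": 0, "dz": -1, "yaw": 0, "grip": 255}

```text
clock: 10.1
tool_pos: [0.4534, 0.1589, 0.0245]
orientation: [0.0, 0.759, 0.651, 0.0]
force: [-0.3, 0.4, 5.9]
finger_gap: 0.411
```

Request:
play_rows:
  rows:
    - {"dx": 0, "dy": 0, "dz": 15, "yaw": 0, "grip": 255}
    - {"dx": 0, "dy": 0, "dz": 50, "yaw": 0, "grip": 255}
    - {"dx": -20, "dy": 0, "dz": 85, "yaw": 0, "grip": 255}
    - {"dx": -55, "dy": -10, "dz": 110, "yaw": 0, "grip": 255}
    - {"dx": -80, "dy": -45, "dz": 120, "yaw": -5, "grip": 255}
    - {"dx": -80, "dy": -90, "dz": 120, "yaw": -15, "grip": 255}
    - {"dx": -80, "dy": -135, "dz": 120, "yaw": -25, "grip": 255}
    - {"dx": -80, "dy": -180, "dz": 120, "yaw": -35, "grip": 255}

```text
clock: 11.1
tool_pos: [0.3729, -0.0225, 0.1451]
orientation: [0.0, 0.921, 0.39, 0.0]
force: [1.7, 0.8, -0.6]
finger_gap: 0.408
```

Request:
play_rows:
  rows:
    - {"dx": 0, "dy": -45, "dz": 0, "yaw": -9, "grip": 255}
    - {"dx": 0, "dy": -90, "dz": 0, "yaw": -18, "grip": 255}
    - {"dx": 0, "dy": -135, "dz": 0, "yaw": -27, "grip": 255}
    - {"dx": 15, "dy": -180, "dz": 0, "yaw": -36, "grip": 255}
    - {"dx": 45, "dy": -210, "dz": 0, "yaw": -45, "grip": 255}
    - {"dx": 85, "dy": -217, "dz": 0, "yaw": -48, "grip": 255}
    - {"dx": 115, "dy": -217, "dz": 0, "yaw": -48, "grip": 255}
    - {"dx": 115, "dy": -217, "dz": 0, "yaw": -48, "grip": 255}

```text
clock: 12.1
tool_pos: [0.4891, -0.238, 0.1445]
orientation: [-0.0, 1.0, -0.015, -0.0]
force: [-0.7, -0.4, -0.1]
finger_gap: 0.412
```

Run:
```python
from h import *
np.set_printoptions(precision=4,suppress=True)
a=snap('side','s8.png');b=snap('top','t8.png')
s=env.read_state();print(s['tool_pos'],s['orientation'],s['qpos'],s['force'])
p=s['tool_pos'];z=p[2]-.0245
for o in((.049,0),(-.049,0)): print(proj('side',[p[0]+o[0],p[1]+o[1],z+.016]))
cv2.imwrite('pics/p1.png',cv2.resize(a[200:360,280:480],None,fx=4,fy=3.75))
cv2.imwrite('pics/p2.png',cv2.resize(b[150:300,270:470],None,fx=4,fy=4))
```

```text
[ 0.4877 -0.2379  0.1444] [-0.0001  0.9999 -0.0153 -0.0003] [-0.5214  0.3951  1.6547 -0.0001  1.0926  1.08  ] [-0.534  -0.3995 -0.1825]
[383.9718 271.966 ]
[359.4876 297.6066]
```

View pics/p1.png

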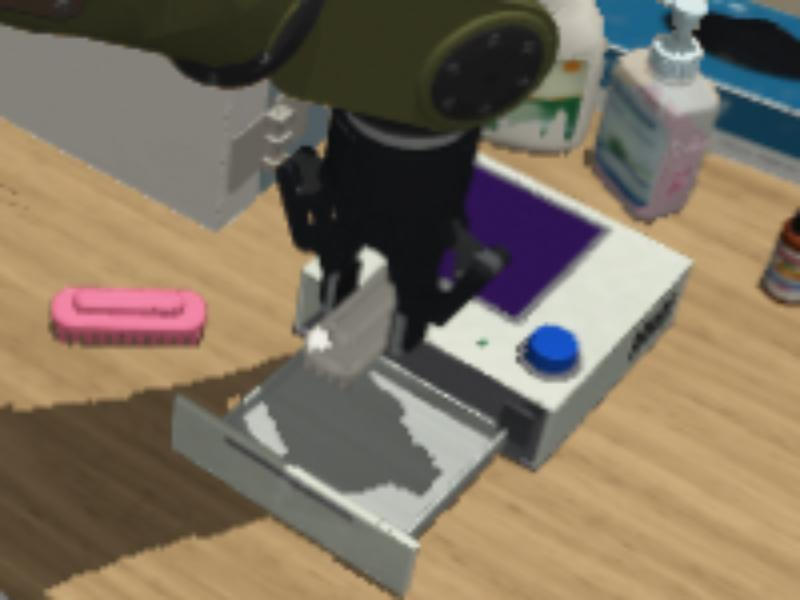

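View pics/p2.png

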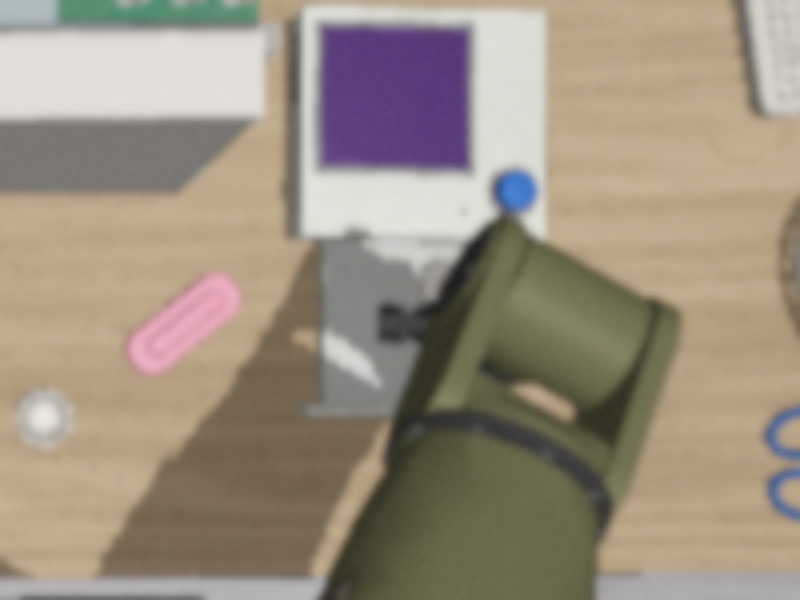

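Request:
play_rows:
  rows:
    - {"dx": -5, "dy": 0, "dz": -35, "yaw": 0, "grip": 255}
    - {"dx": -5, "dy": 0, "dz": -65, "yaw": 0, "grip": 255}
    - {"dx": -5, "dy": 0, "dz": -80, "yaw": 0, "grip": 255}
    - {"dx": -5, "dy": 0, "dz": -85, "yaw": 0, "grip": 255}
    - {"dx": -5, "dy": 0, "dz": -85, "yaw": 0, "grip": 255}

```text
clock: 12.82
tool_pos: [0.4834, -0.2384, 0.06]
orientation: [0.0, 1.0, -0.016, 0.0]
force: [0.6, 0.1, -1.1]
finger_gap: 0.411
```

Run:
```python
from h import *
np.set_printoptions(precision=4,suppress=True)
a=snap('side','s9.png')
s=env.read_state();print(s['tool_pos'],s['force'])
cv2.imwrite('pics/p1.png',cv2.resize(a[240:360,320:440],None,fx=5,fy=5))
```

```text
[ 0.4836 -0.2384  0.0602] [-0.6651 -0.7505  0.1211]
```

View pics/p1.png

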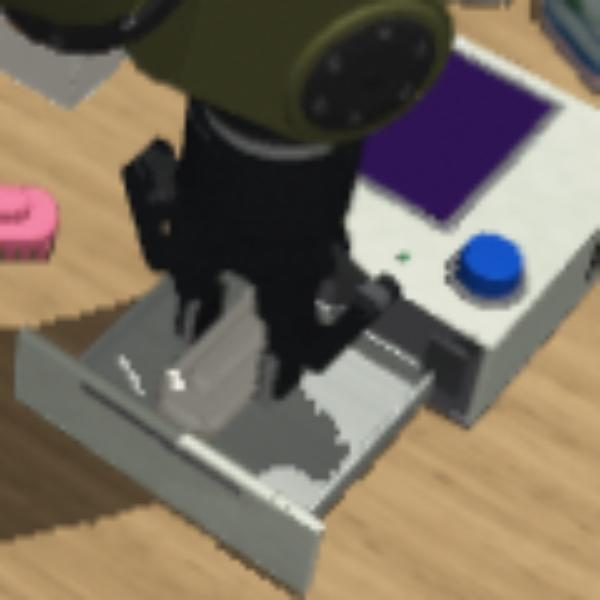

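Run:
```python
from h import *
np.set_printoptions(precision=4,suppress=True)
C=lambda x,y:(320+x/5,240+y/5)
print('near end bottom',at_z('side',C(195,432),.036),'upper rim',at_z('side',C(165,385),.06))
print('panel top mid inner',at_z('side',C(178,432),.056), at_z('side',C(20,330),.056),at_z('side',C(322,530),.056))
print('back-right wall corner', at_z('side',C(430,378),.026))
```

```text
near end bottom [ 0.444  -0.2444  0.036 ] upper rim [ 0.4404 -0.2278  0.06  ]
panel top mid inner [ 0.4254 -0.2457  0.056 ] [ 0.4264 -0.1566  0.056 ] [ 0.4221 -0.3231  0.056 ]
back-right wall corner [ 0.5477 -0.3084  0.026 ]
```

Request:
play_rows:
  rows:
    - {"dx": 0, "dy": 0, "dz": -10, "yaw": 0, "grip": 255}
    - {"dx": 0, "dy": 0, "dz": -16, "yaw": 0, "grip": 255}
    - {"dx": 0, "dy": 0, "dz": -20, "yaw": 0, "grip": 255}
    - {"dx": 0, "dy": 0, "dz": -22, "yaw": 0, "grip": 255}
    - {"dx": 0, "dy": 0, "dz": -22, "yaw": 0, "grip": 255}

```text
clock: 13.5
tool_pos: [0.4832, -0.2382, 0.0372]
orientation: [-0.0, 1.0, -0.015, -0.0]
force: [-0.3, 0.2, -0.6]
finger_gap: 0.414
```

Request:
play_rows:
  rows:
    - {"dx": 0, "dy": 0, "dz": -1, "yaw": 0, "grip": 255}
    - {"dx": 0, "dy": 0, "dz": -1, "yaw": 0, "grip": 255}

```text
clock: 13.75
tool_pos: [0.4833, -0.2382, 0.0363]
orientation: [0.0, 1.0, -0.015, 0.0]
force: [-0.1, -0.5, -0.8]
finger_gap: 0.411
```

Request:
play_rows:
  rows:
    - {"dx": 0, "dy": 0, "dz": 0, "yaw": 0, "grip": 110}
    - {"dx": 0, "dy": 0, "dz": 0, "yaw": 0, "grip": 70}
    - {"dx": 0, "dy": 0, "dz": 0, "yaw": 0, "grip": 70}
    - {"dx": 0, "dy": 0, "dz": 10, "yaw": 0, "grip": 70}
    - {"dx": 0, "dy": 0, "dz": 40, "yaw": 0, "grip": 70}
    - {"dx": 0, "dy": 0, "dz": 80, "yaw": 0, "grip": 70}
    - {"dx": -40, "dy": 0, "dz": 105, "yaw": 0, "grip": 150}
    - {"dx": -85, "dy": 0, "dz": 110, "yaw": 0, "grip": 255}

```text
clock: 14.75
tool_pos: [0.3979, -0.2384, 0.1484]
orientation: [0.001, 1.0, -0.015, 0.001]
force: [0.5, 0.6, 0.5]
finger_gap: 0.305
```

Request:
play_rows:
  rows:
    - {"dx": -25, "dy": 0, "dz": 0, "yaw": 0, "grip": 255}
    - {"dx": -25, "dy": 0, "dz": 0, "yaw": 0, "grip": 255}

```text
clock: 15.0
tool_pos: [0.3724, -0.2383, 0.1472]
orientation: [0.0, 1.0, -0.016, 0.0]
force: [0.7, -0.6, 0.7]
finger_gap: -0.001
```

Run:
```python
from h import *
np.set_printoptions(precision=4,suppress=True)
a=snap('side','s10.png');b=snap('top','t10.png')
s=env.read_state();print(s['tool_pos'],s['force'])
cv2.imwrite('pics/p1.png',cv2.hconcat([cv2.resize(a[240:360,320:440],None,fx=4,fy=4),cv2.resize(b[160:280,330:410],None,fx=4,fy=4)]))
```

```text
[ 0.3737 -0.2384  0.147 ] [ 0.6773 -0.1294 -0.175 ]
```

View pics/p1.png

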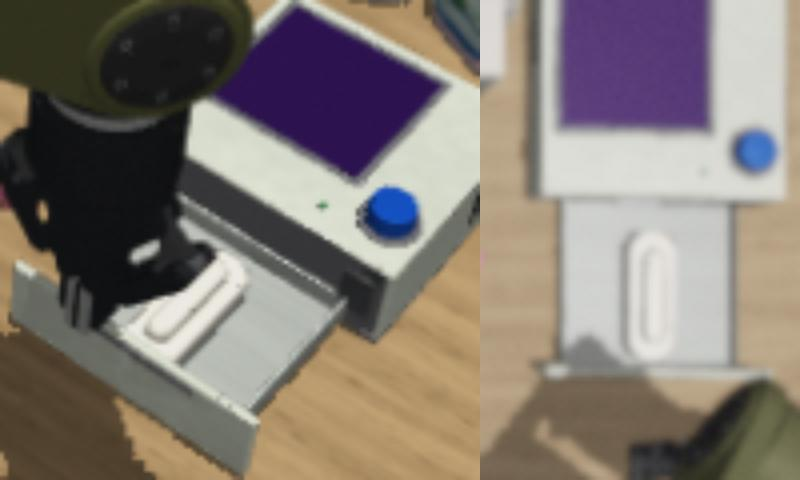

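Request:
play_rows:
  rows:
    - {"dx": 0, "dy": 0, "dz": -45, "yaw": 0, "grip": 255}
    - {"dx": 0, "dy": 0, "dz": -85, "yaw": 0, "grip": 255}
    - {"dx": 0, "dy": 0, "dz": -104, "yaw": 0, "grip": 255}
    - {"dx": 10, "dy": 0, "dz": -104, "yaw": 0, "grip": 255}
    - {"dx": 20, "dy": 0, "dz": -104, "yaw": 0, "grip": 255}
    - {"dx": 25, "dy": 0, "dz": -104, "yaw": 0, "grip": 255}

```text
clock: 15.85
tool_pos: [0.3997, -0.2384, 0.0432]
orientation: [0.001, 1.0, -0.015, 0.001]
force: [0.6, 0.6, -0.1]
finger_gap: -0.002
```

Request:
play_rows:
  rows:
    - {"dx": 3, "dy": 0, "dz": 0, "yaw": 0, "grip": 255}
    - {"dx": 6, "dy": 0, "dz": 0, "yaw": 0, "grip": 255}
    - {"dx": 9, "dy": 0, "dz": 0, "yaw": 0, "grip": 255}
    - {"dx": 12, "dy": 0, "dz": 0, "yaw": 0, "grip": 255}
    - {"dx": 15, "dy": 0, "dz": 0, "yaw": 0, "grip": 255}
    - {"dx": 18, "dy": 0, "dz": 0, "yaw": 0, "grip": 255}

```text
clock: 16.6
tool_pos: [0.4163, -0.2382, 0.0423]
orientation: [-0.0, 1.0, -0.015, -0.0]
force: [-1.3, -1.3, 0.3]
finger_gap: -0.0
```

Run:
```python
from h import *
np.set_printoptions(precision=4,suppress=True)
a=snap('side','s11.png')
s=env.read_state();print(s['tool_pos'],s['force'])
cv2.imwrite('pics/p1.png',cv2.resize(a[240:360,300:440],None,fx=5,fy=5))
```

```text
[ 0.4166 -0.2382  0.0423] [-0.7156 -0.6614 -0.2115]
```

View pics/p1.png

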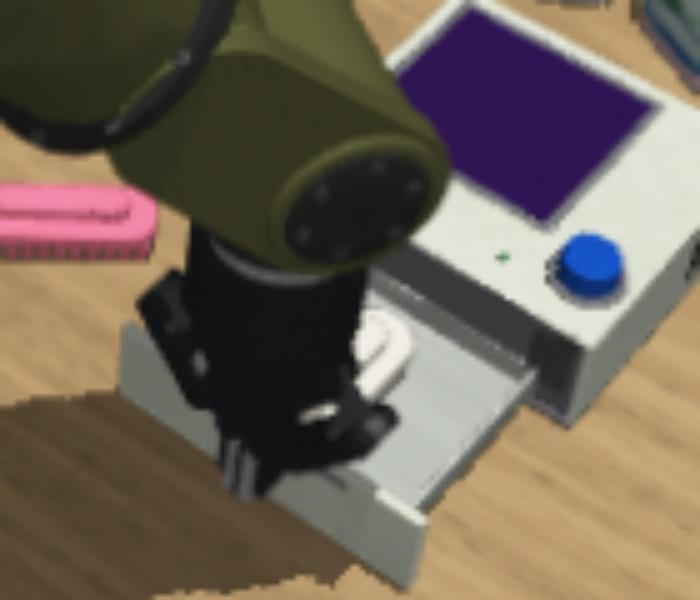

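Request:
play_rows:
  rows:
    - {"dx": 5, "dy": 0, "dz": 0, "yaw": 0, "grip": 255}
    - {"dx": 10, "dy": 0, "dz": 0, "yaw": 0, "grip": 255}
    - {"dx": 15, "dy": 0, "dz": 0, "yaw": 0, "grip": 255}
    - {"dx": 20, "dy": 0, "dz": 0, "yaw": 0, "grip": 255}
    - {"dx": 25, "dy": -1, "dz": 0, "yaw": 0, "grip": 255}
    - {"dx": 30, "dy": -1, "dz": 0, "yaw": 0, "grip": 255}
    - {"dx": 35, "dy": -1, "dz": 0, "yaw": 0, "grip": 255}
    - {"dx": 40, "dy": -1, "dz": 0, "yaw": 0, "grip": 255}

```text
clock: 17.65
tool_pos: [0.4566, -0.2393, 0.0423]
orientation: [0.0, 1.0, -0.015, 0.0]
force: [-2.9, -1.6, -1.6]
finger_gap: 0.001
```

Request:
play_rows:
  rows:
    - {"dx": 5, "dy": 0, "dz": 0, "yaw": 0, "grip": 255}
    - {"dx": 10, "dy": 0, "dz": 0, "yaw": 0, "grip": 255}
    - {"dx": 15, "dy": 0, "dz": 0, "yaw": 0, "grip": 255}
    - {"dx": 20, "dy": 0, "dz": 0, "yaw": 0, "grip": 255}
    - {"dx": 25, "dy": -1, "dz": 0, "yaw": 0, "grip": 255}
    - {"dx": 30, "dy": -1, "dz": 0, "yaw": 0, "grip": 255}
    - {"dx": 35, "dy": -1, "dz": 0, "yaw": 0, "grip": 255}

```text
clock: 18.52
tool_pos: [0.4915, -0.2402, 0.0422]
orientation: [0.0, 1.0, -0.015, -0.0]
force: [-3.8, -1.6, -0.3]
finger_gap: -0.002
```

Run:
```python
from h import *
np.set_printoptions(precision=4,suppress=True)
a=snap('side','s12.png')
s=env.read_state();print(s['tool_pos'],s['force'])
cv2.imwrite('pics/p1.png',cv2.resize(a[240:360,300:440],None,fx=5,fy=5))
```

```text
[ 0.492  -0.2402  0.0423] [-1.6878  0.5947 -1.772 ]
```

View pics/p1.png

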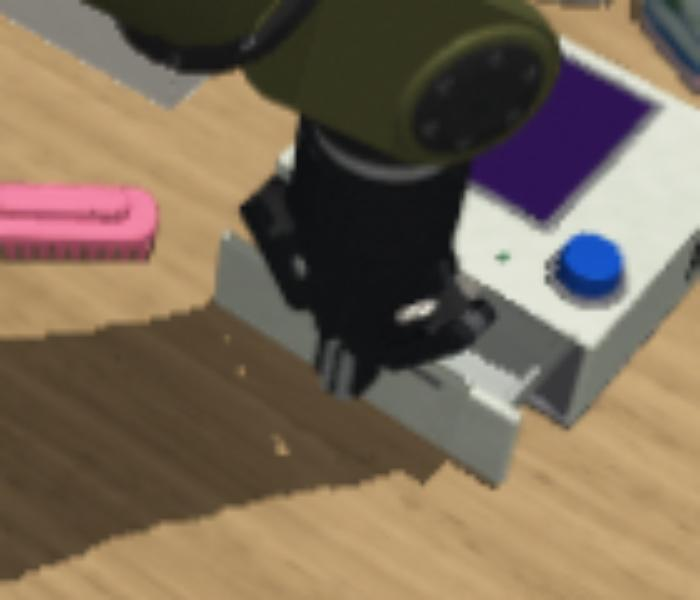

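Request:
play_rows:
  rows:
    - {"dx": 4, "dy": 0, "dz": 0, "yaw": 0, "grip": 255}
    - {"dx": 8, "dy": 0, "dz": 0, "yaw": 0, "grip": 255}
    - {"dx": 11, "dy": 0, "dz": 0, "yaw": 0, "grip": 255}
    - {"dx": 14, "dy": 0, "dz": 0, "yaw": 0, "grip": 255}
    - {"dx": 16, "dy": 0, "dz": 0, "yaw": 0, "grip": 255}
    - {"dx": 18, "dy": 0, "dz": 0, "yaw": 0, "grip": 255}

```text
clock: 19.32
tool_pos: [0.5093, -0.2402, 0.0423]
orientation: [-0.0, 1.0, -0.015, -0.0]
force: [-3.9, -1.8, 0.0]
finger_gap: -0.001
```

Request:
play_rows:
  rows:
    - {"dx": 2, "dy": 0, "dz": 0, "yaw": 0, "grip": 255}
    - {"dx": 4, "dy": 0, "dz": 0, "yaw": 0, "grip": 255}
    - {"dx": 6, "dy": 0, "dz": 0, "yaw": 0, "grip": 255}
    - {"dx": 8, "dy": 0, "dz": 0, "yaw": 0, "grip": 255}

```text
clock: 19.82
tool_pos: [0.5171, -0.2403, 0.0423]
orientation: [0.0, 1.0, -0.015, -0.0]
force: [-5.9, -3.8, 0.4]
finger_gap: 0.002
```

Request:
play_rows:
  rows:
    - {"dx": 1, "dy": -1, "dz": 0, "yaw": 0, "grip": 255}
    - {"dx": 2, "dy": -1, "dz": 0, "yaw": 0, "grip": 255}
    - {"dx": 3, "dy": -1, "dz": 0, "yaw": 0, "grip": 255}

```text
clock: 20.2
tool_pos: [0.52, -0.2408, 0.0422]
orientation: [-0.0, 1.0, -0.015, -0.001]
force: [-6.1, 0.9, 1.9]
finger_gap: 0.002
```

Request:
play_rows:
  rows:
    - {"dx": 1, "dy": 0, "dz": 0, "yaw": 0, "grip": 255}
    - {"dx": 2, "dy": 0, "dz": 0, "yaw": 0, "grip": 255}
    - {"dx": 3, "dy": 0, "dz": 0, "yaw": 0, "grip": 255}

```text
clock: 20.58
tool_pos: [0.5229, -0.2409, 0.0422]
orientation: [-0.0, 1.0, -0.015, -0.001]
force: [-6.4, 0.4, 1.1]
finger_gap: 0.002
```

Run:
```python
from h import *
np.set_printoptions(precision=4,suppress=True)
a=snap('side','s13.png')
s=env.read_state();print(s['tool_pos'],s['force'])
cv2.imwrite('pics/p1.png',cv2.resize(a[240:360,300:440],None,fx=5,fy=5))
```

```text
[ 0.523  -0.2408  0.0422] [-5.8301  0.2314  0.87  ]
```

View pics/p1.png

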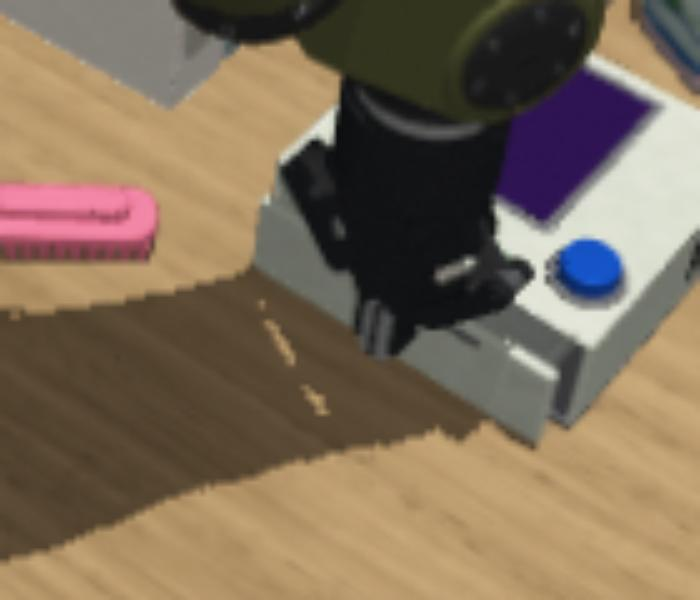

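Request:
play_rows:
  rows:
    - {"dx": 0.5, "dy": 0, "dz": 0, "yaw": 0, "grip": 255}
    - {"dx": 1, "dy": 0, "dz": 0, "yaw": 0, "grip": 255}

```text
clock: 20.88
tool_pos: [0.5239, -0.2409, 0.0422]
orientation: [-0.0, 1.0, -0.015, -0.001]
force: [-7.1, -0.2, 2.0]
finger_gap: -0.003
```

Request:
play_rows:
  rows:
    - {"dx": 0.5, "dy": 0, "dz": 0, "yaw": 0, "grip": 255}
    - {"dx": 1, "dy": 0, "dz": 0, "yaw": 0, "grip": 255}

```text
clock: 21.12
tool_pos: [0.5249, -0.2409, 0.0422]
orientation: [-0.0, 1.0, -0.015, -0.001]
force: [-6.6, -0.5, 1.9]
finger_gap: -0.004
```

Request:
play_rows:
  rows:
    - {"dx": 0.5, "dy": 0, "dz": 0, "yaw": 0, "grip": 255}
    - {"dx": 1, "dy": 0, "dz": 0, "yaw": 0, "grip": 255}

```text
clock: 21.38
tool_pos: [0.5259, -0.2409, 0.0422]
orientation: [-0.0, 1.0, -0.015, -0.001]
force: [-6.6, -1.0, 2.3]
finger_gap: 0.002
```

Request:
play_rows:
  rows:
    - {"dx": 0.5, "dy": 0, "dz": 0, "yaw": 0, "grip": 255}
    - {"dx": 1, "dy": 0, "dz": 0, "yaw": 0, "grip": 255}

```text
clock: 21.62
tool_pos: [0.5269, -0.2409, 0.0422]
orientation: [-0.0, 1.0, -0.015, -0.001]
force: [-7.6, 0.0, 1.1]
finger_gap: 0.0
```

Request:
play_rows:
  rows:
    - {"dx": 0.5, "dy": 0, "dz": 0, "yaw": 0, "grip": 255}
    - {"dx": 1, "dy": 0, "dz": 0, "yaw": 0, "grip": 255}

```text
clock: 21.88
tool_pos: [0.5279, -0.241, 0.0422]
orientation: [-0.0, 1.0, -0.015, -0.001]
force: [-7.1, -1.8, 2.5]
finger_gap: 0.001
```

Request:
play_rows:
  rows:
    - {"dx": 0.5, "dy": 0, "dz": 0, "yaw": 0, "grip": 255}
    - {"dx": 0.5, "dy": 0, "dz": 0, "yaw": 0, "grip": 255}

```text
clock: 22.12
tool_pos: [0.5284, -0.241, 0.0422]
orientation: [-0.0, 1.0, -0.015, -0.001]
force: [-6.2, 0.0, 0.3]
finger_gap: -0.002
```

Request:
play_rows:
  rows:
    - {"dx": 0.5, "dy": 0, "dz": 0, "yaw": 0, "grip": 255}
    - {"dx": 0.5, "dy": 0, "dz": 0, "yaw": 0, "grip": 255}

```text
clock: 22.38
tool_pos: [0.5289, -0.241, 0.0422]
orientation: [-0.0, 1.0, -0.015, -0.001]
force: [-5.9, -1.6, 1.6]
finger_gap: 0.0
```

Request:
play_rows:
  rows:
    - {"dx": 0.5, "dy": 0, "dz": 0, "yaw": 0, "grip": 255}
    - {"dx": 0.5, "dy": 0, "dz": 0, "yaw": 0, "grip": 255}

```text
clock: 22.62
tool_pos: [0.5294, -0.241, 0.0422]
orientation: [-0.0, 1.0, -0.015, -0.001]
force: [-6.1, -0.9, 1.3]
finger_gap: -0.0
```

Request:
play_rows:
  rows:
    - {"dx": 0.5, "dy": 0, "dz": 0, "yaw": 0, "grip": 255}
    - {"dx": 0.5, "dy": 0, "dz": 0, "yaw": 0, "grip": 255}

```text
clock: 22.88
tool_pos: [0.5299, -0.241, 0.0422]
orientation: [-0.0, 1.0, -0.015, -0.001]
force: [-7.3, -1.0, 1.0]
finger_gap: -0.003
```

Request:
play_rows:
  rows:
    - {"dx": 0.5, "dy": 0, "dz": 0, "yaw": 0, "grip": 255}
    - {"dx": 0.5, "dy": 0, "dz": 0, "yaw": 0, "grip": 255}

```text
clock: 23.12
tool_pos: [0.5304, -0.241, 0.0422]
orientation: [-0.0, 1.0, -0.015, -0.001]
force: [-6.8, -1.5, 1.6]
finger_gap: 0.001
```

Request:
play_rows:
  rows:
    - {"dx": 0.5, "dy": 0, "dz": 0, "yaw": 0, "grip": 255}
    - {"dx": 0.5, "dy": 0, "dz": 0, "yaw": 0, "grip": 255}

```text
clock: 23.38
tool_pos: [0.5311, -0.2411, 0.0422]
orientation: [-0.0, 1.0, -0.015, -0.0]
force: [-4.2, -0.1, -0.4]
finger_gap: 0.001
```

Request:
play_rows:
  rows:
    - {"dx": 0.3, "dy": 0, "dz": 0, "yaw": 0, "grip": 255}
    - {"dx": 0.3, "dy": 0, "dz": 0, "yaw": 0, "grip": 255}

```text
clock: 23.62
tool_pos: [0.5315, -0.2411, 0.0422]
orientation: [-0.0, 1.0, -0.015, -0.0]
force: [-3.2, -1.6, -0.9]
finger_gap: -0.002
```

Request:
play_rows:
  rows:
    - {"dx": 0.3, "dy": 0, "dz": 0, "yaw": 0, "grip": 255}
    - {"dx": 0.3, "dy": 0, "dz": 0, "yaw": 0, "grip": 255}

```text
clock: 23.88
tool_pos: [0.5318, -0.2411, 0.0422]
orientation: [-0.0, 1.0, -0.015, -0.0]
force: [-4.1, -0.8, -1.4]
finger_gap: -0.004
```

Request:
play_rows:
  rows:
    - {"dx": 0.3, "dy": 0, "dz": 0, "yaw": 0, "grip": 255}
    - {"dx": 0.3, "dy": 0, "dz": 0, "yaw": 0, "grip": 255}

```text
clock: 24.12
tool_pos: [0.5321, -0.2411, 0.0422]
orientation: [-0.0, 1.0, -0.015, -0.0]
force: [-3.9, -0.1, -1.4]
finger_gap: 0.0
```

Request:
play_rows:
  rows:
    - {"dx": 0.2, "dy": 0, "dz": 0, "yaw": 0, "grip": 255}
    - {"dx": 0.2, "dy": 0, "dz": 0, "yaw": 0, "grip": 255}

```text
clock: 24.38
tool_pos: [0.5323, -0.2411, 0.0422]
orientation: [-0.0, 1.0, -0.015, -0.0]
force: [-3.5, -0.6, -1.0]
finger_gap: -0.002
```

Request:
play_rows:
  rows:
    - {"dx": 0.2, "dy": 0, "dz": 0, "yaw": 0, "grip": 255}
    - {"dx": 0.2, "dy": 0, "dz": 0, "yaw": 0, "grip": 255}

```text
clock: 24.62
tool_pos: [0.5325, -0.2411, 0.0422]
orientation: [-0.0, 1.0, -0.015, -0.0]
force: [-4.2, -0.7, -2.4]
finger_gap: 0.005
```

Request:
play_rows:
  rows:
    - {"dx": 0.2, "dy": 0, "dz": 0, "yaw": 0, "grip": 255}
    - {"dx": 0.2, "dy": 0, "dz": 0, "yaw": 0, "grip": 255}

```text
clock: 24.88
tool_pos: [0.5327, -0.2412, 0.0422]
orientation: [-0.0, 1.0, -0.015, -0.0]
force: [-5.3, -0.8, -2.6]
finger_gap: -0.0
```

Request:
play_rows:
  rows:
    - {"dx": 0.2, "dy": 0, "dz": 0, "yaw": 0, "grip": 255}
    - {"dx": 0.2, "dy": 0, "dz": 0, "yaw": 0, "grip": 255}

```text
clock: 25.12
tool_pos: [0.5329, -0.2411, 0.0422]
orientation: [-0.0, 1.0, -0.015, -0.0]
force: [-4.9, 0.4, -4.0]
finger_gap: 0.002
```

Request:
play_rows:
  rows:
    - {"dx": 0.2, "dy": 0, "dz": 0, "yaw": 0, "grip": 255}
    - {"dx": 0.2, "dy": 0, "dz": 0, "yaw": 0, "grip": 255}

```text
clock: 25.38
tool_pos: [0.533, -0.2412, 0.0422]
orientation: [-0.0, 1.0, -0.015, -0.0]
force: [-4.6, 1.0, -1.8]
finger_gap: -0.002
```

Request:
play_rows:
  rows:
    - {"dx": 0.2, "dy": 0, "dz": 0, "yaw": 0, "grip": 255}
    - {"dx": 0.4, "dy": 0, "dz": 0, "yaw": 0, "grip": 255}

```text
clock: 25.62
tool_pos: [0.5334, -0.2412, 0.0422]
orientation: [-0.0, 1.0, -0.015, -0.0]
force: [-5.4, 0.2, -1.2]
finger_gap: 0.001
```

Request:
play_rows:
  rows:
    - {"dx": 0.2, "dy": 0, "dz": 0, "yaw": 0, "grip": 255}
    - {"dx": 0.2, "dy": 0, "dz": 0, "yaw": 0, "grip": 255}

```text
clock: 25.88
tool_pos: [0.5337, -0.2412, 0.0422]
orientation: [-0.0, 1.0, -0.015, -0.0]
force: [-5.8, 0.6, -3.0]
finger_gap: 0.002
```

Run:
```python
from h import *
np.set_printoptions(precision=4,suppress=True)
a=snap('side','s14.png')
s=env.read_state();print(s['tool_pos'],s['force'])
cv2.imwrite('pics/p1.png',cv2.hconcat([cv2.resize(a[255:335,345:445],None,fx=4,fy=6),cv2.resize(cv2.imread('pics/side0.png')[255:335,345:445],None,fx=4,fy=6)]))
```

```text
[ 0.5336 -0.2412  0.0422] [-4.1757  0.3041 -2.6748]
```

View pics/p1.png

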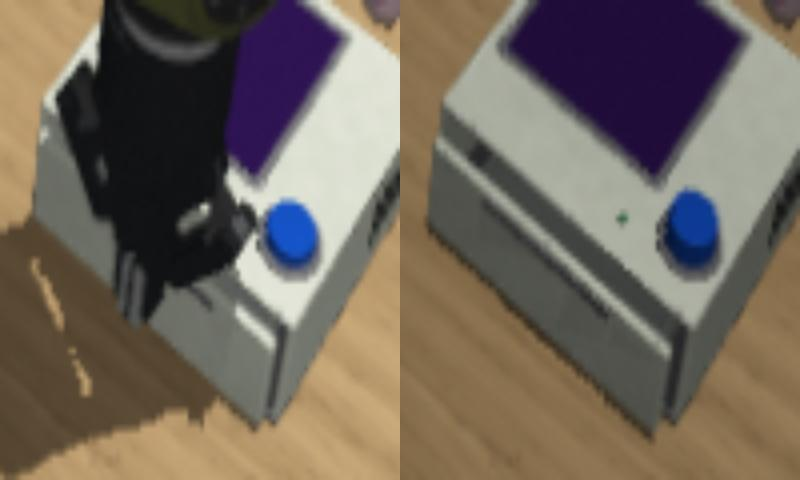

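Request:
play_rows:
  rows:
    - {"dx": 0.3, "dy": 0, "dz": 0, "yaw": 0, "grip": 255}
    - {"dx": 0.3, "dy": 0, "dz": 0, "yaw": 0, "grip": 255}

```text
clock: 26.18
tool_pos: [0.534, -0.2412, 0.0422]
orientation: [-0.0, 1.0, -0.015, -0.0]
force: [-5.2, 0.9, -3.1]
finger_gap: -0.001
```

Request:
play_rows:
  rows:
    - {"dx": 0.3, "dy": 0, "dz": 0, "yaw": 0, "grip": 255}
    - {"dx": 0.3, "dy": 0, "dz": 0, "yaw": 0, "grip": 255}

```text
clock: 26.42
tool_pos: [0.5343, -0.2412, 0.0422]
orientation: [-0.0, 1.0, -0.015, -0.0]
force: [-5.7, -0.5, -3.8]
finger_gap: -0.001
```

Request:
play_rows:
  rows:
    - {"dx": 0.3, "dy": 0, "dz": 0, "yaw": 0, "grip": 255}
    - {"dx": 0.3, "dy": 0, "dz": 0, "yaw": 0, "grip": 255}

```text
clock: 26.68
tool_pos: [0.5346, -0.2412, 0.0422]
orientation: [-0.0, 1.0, -0.015, -0.0]
force: [-5.0, -1.3, -3.1]
finger_gap: 0.002
```

Request:
play_rows:
  rows:
    - {"dx": 0.4, "dy": 0, "dz": 0, "yaw": 0, "grip": 255}
    - {"dx": 0.4, "dy": 0, "dz": 0, "yaw": 0, "grip": 255}

```text
clock: 26.92
tool_pos: [0.535, -0.2412, 0.0422]
orientation: [-0.0, 1.0, -0.015, -0.0]
force: [-4.4, -0.2, -3.7]
finger_gap: -0.002
```

Request:
play_rows:
  rows:
    - {"dx": 0.4, "dy": 0, "dz": 0, "yaw": 0, "grip": 255}
    - {"dx": 0.4, "dy": 0, "dz": 0, "yaw": 0, "grip": 255}

```text
clock: 27.18
tool_pos: [0.5355, -0.2412, 0.0423]
orientation: [0.0, 1.0, -0.015, 0.0]
force: [-4.0, -0.3, -3.3]
finger_gap: -0.0
```

Request:
play_rows:
  rows:
    - {"dx": 0.4, "dy": 0, "dz": 0, "yaw": 0, "grip": 255}
    - {"dx": 0.4, "dy": 0, "dz": 0, "yaw": 0, "grip": 255}

```text
clock: 27.42
tool_pos: [0.536, -0.2412, 0.0424]
orientation: [0.0, 1.0, -0.015, 0.0]
force: [-2.6, 0.1, -2.1]
finger_gap: -0.003
```

Request:
play_rows:
  rows:
    - {"dx": 0.4, "dy": 0, "dz": 0, "yaw": 0, "grip": 255}
    - {"dx": 0.4, "dy": 0, "dz": 0, "yaw": 0, "grip": 255}

```text
clock: 27.68
tool_pos: [0.5364, -0.2412, 0.0424]
orientation: [0.0, 1.0, -0.015, 0.0]
force: [-2.5, -0.7, -2.3]
finger_gap: -0.001
```

Request:
play_rows:
  rows:
    - {"dx": 0.3, "dy": 0, "dz": 0, "yaw": 0, "grip": 255}
    - {"dx": 0.3, "dy": 0, "dz": 0, "yaw": 0, "grip": 255}

```text
clock: 27.92
tool_pos: [0.5367, -0.2412, 0.0424]
orientation: [0.0, 1.0, -0.015, 0.0]
force: [-1.9, -0.0, -0.8]
finger_gap: 0.001
```

Request:
play_rows:
  rows:
    - {"dx": 0.3, "dy": 0, "dz": 0, "yaw": 0, "grip": 255}
    - {"dx": 0.3, "dy": 0, "dz": 0, "yaw": 0, "grip": 255}

```text
clock: 28.18
tool_pos: [0.5369, -0.2412, 0.0424]
orientation: [0.0, 1.0, -0.015, 0.0]
force: [-3.2, -0.8, 0.7]
finger_gap: 0.002
```

Request:
play_rows:
  rows:
    - {"dx": 0.3, "dy": 0, "dz": 0, "yaw": 0, "grip": 255}
    - {"dx": 0.3, "dy": 0, "dz": 0, "yaw": 0, "grip": 255}

```text
clock: 28.42
tool_pos: [0.5372, -0.2412, 0.0424]
orientation: [0.0, 1.0, -0.015, 0.0]
force: [-3.7, -0.6, 0.8]
finger_gap: -0.003
```

Request:
play_rows:
  rows:
    - {"dx": 0.3, "dy": 0, "dz": 0, "yaw": 0, "grip": 255}
    - {"dx": 0.3, "dy": 0, "dz": 0, "yaw": 0, "grip": 255}

```text
clock: 28.68
tool_pos: [0.5375, -0.2413, 0.0424]
orientation: [0.0, 1.0, -0.015, 0.0]
force: [-3.2, -1.3, 1.4]
finger_gap: -0.002
```

Request:
play_rows:
  rows:
    - {"dx": 0.3, "dy": 0, "dz": 0, "yaw": 0, "grip": 255}
    - {"dx": 0.3, "dy": 0, "dz": 0, "yaw": 0, "grip": 255}

```text
clock: 28.92
tool_pos: [0.5378, -0.2413, 0.0424]
orientation: [0.0, 1.0, -0.015, 0.0]
force: [-4.1, -2.2, 1.8]
finger_gap: -0.001
```

Request:
play_rows:
  rows:
    - {"dx": 0.3, "dy": 0, "dz": 0, "yaw": 0, "grip": 255}
    - {"dx": 0.3, "dy": 0, "dz": 0, "yaw": 0, "grip": 255}

```text
clock: 29.18
tool_pos: [0.5381, -0.2412, 0.0423]
orientation: [0.0, 1.0, -0.015, 0.0]
force: [-2.5, -1.7, 1.1]
finger_gap: 0.002
```

Request:
play_rows:
  rows:
    - {"dx": 0.3, "dy": 0, "dz": 0, "yaw": 0, "grip": 255}
    - {"dx": 0.3, "dy": 0, "dz": 0, "yaw": 0, "grip": 255}

```text
clock: 29.42
tool_pos: [0.5384, -0.2412, 0.0423]
orientation: [-0.0, 1.0, -0.015, 0.0]
force: [-3.3, -1.2, 1.5]
finger_gap: 0.001
```

Request:
play_rows:
  rows:
    - {"dx": 0.3, "dy": 0, "dz": 0, "yaw": 0, "grip": 255}
    - {"dx": 0.3, "dy": 0, "dz": 0, "yaw": 0, "grip": 255}

```text
clock: 29.68
tool_pos: [0.5386, -0.2412, 0.0423]
orientation: [-0.0, 1.0, -0.015, -0.0]
force: [-3.9, -1.5, 1.5]
finger_gap: -0.0
```

Run:
```python
from h import *
np.set_printoptions(precision=4,suppress=True)
a=snap('side','s15.png')
s=env.read_state();print(s['tool_pos'],s['force'])
cv2.imwrite('pics/p1.png',cv2.hconcat([cv2.resize(a[255:335,345:445],None,fx=4,fy=6),cv2.resize(cv2.imread('pics/s14.png')[255:335,345:445],None,fx=4,fy=6)]))
```

```text
[ 0.5387 -0.2412  0.0423] [-2.8185 -1.4208  2.3308]
```

View pics/p1.png

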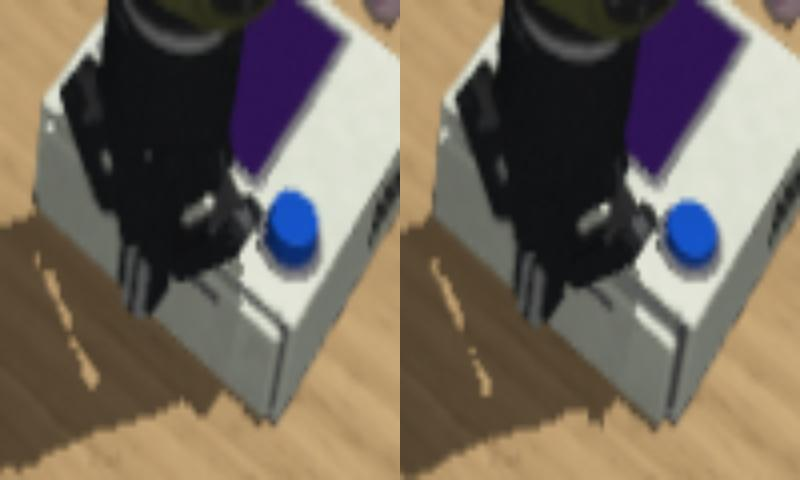

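Request:
play_rows:
  rows:
    - {"dx": 0.3, "dy": 0, "dz": 0, "yaw": 0, "grip": 255}
    - {"dx": 0.3, "dy": 0, "dz": 0, "yaw": 0, "grip": 255}

```text
clock: 29.98
tool_pos: [0.5389, -0.2412, 0.0423]
orientation: [0.0, 1.0, -0.015, 0.0]
force: [-3.2, -1.1, 2.7]
finger_gap: -0.003
```

Request:
play_rows:
  rows:
    - {"dx": 0.3, "dy": 0, "dz": 0, "yaw": 0, "grip": 255}
    - {"dx": 0.3, "dy": 0, "dz": 0, "yaw": 0, "grip": 255}

```text
clock: 30.22
tool_pos: [0.5392, -0.2412, 0.0423]
orientation: [-0.0, 1.0, -0.015, -0.0]
force: [-5.1, -2.8, 1.9]
finger_gap: 0.003
```

Request:
play_rows:
  rows:
    - {"dx": 0.3, "dy": 0, "dz": 0, "yaw": 0, "grip": 255}
    - {"dx": 0.3, "dy": 0, "dz": 0, "yaw": 0, "grip": 255}

```text
clock: 30.48
tool_pos: [0.5394, -0.2412, 0.0423]
orientation: [-0.0, 1.0, -0.015, -0.0]
force: [-5.7, -2.3, 3.9]
finger_gap: 0.001
```

Request:
play_rows:
  rows:
    - {"dx": 0.3, "dy": 0, "dz": 0, "yaw": 0, "grip": 255}
    - {"dx": 0.3, "dy": 0, "dz": 0, "yaw": 0, "grip": 255}

```text
clock: 30.72
tool_pos: [0.5396, -0.2412, 0.0423]
orientation: [-0.0, 1.0, -0.015, -0.0]
force: [-6.6, -0.6, 3.9]
finger_gap: 0.002
```

Request:
play_rows:
  rows:
    - {"dx": 0.3, "dy": 0, "dz": 0, "yaw": 0, "grip": 255}
    - {"dx": 0.3, "dy": 0, "dz": 0, "yaw": 0, "grip": 255}

```text
clock: 30.98
tool_pos: [0.5398, -0.2412, 0.0423]
orientation: [-0.0, 1.0, -0.015, -0.0]
force: [-7.2, -1.6, 4.3]
finger_gap: 0.002
```

Request:
play_rows:
  rows:
    - {"dx": 0.3, "dy": 0, "dz": 0, "yaw": 0, "grip": 255}
    - {"dx": 0.3, "dy": 0, "dz": 0, "yaw": 0, "grip": 255}

```text
clock: 31.22
tool_pos: [0.54, -0.2412, 0.0423]
orientation: [-0.0, 1.0, -0.015, -0.001]
force: [-8.7, -1.5, 5.4]
finger_gap: 0.001
```

Request:
play_rows:
  rows:
    - {"dx": 0.3, "dy": 0, "dz": 0, "yaw": 0, "grip": 255}
    - {"dx": 0.3, "dy": 0, "dz": 0, "yaw": 0, "grip": 255}

```text
clock: 31.48
tool_pos: [0.5401, -0.2412, 0.0423]
orientation: [-0.0, 1.0, -0.015, -0.001]
force: [-9.6, -0.5, 6.1]
finger_gap: -0.001
```

The force is rising stiffly, so the drawer is on the buffer. Now I back off slowly and look.

Request:
play_rows:
  rows:
    - {"dx": -2, "dy": 0, "dz": 0, "yaw": 0, "grip": 255}
    - {"dx": -5, "dy": 0, "dz": 0, "yaw": 0, "grip": 255}
    - {"dx": -10, "dy": 0, "dz": 0, "yaw": 0, "grip": 255}
    - {"dx": -16, "dy": 0, "dz": 0, "yaw": 0, "grip": 255}
    - {"dx": -22, "dy": 0, "dz": 0, "yaw": 0, "grip": 255}
    - {"dx": -22, "dy": 0, "dz": 0, "yaw": 0, "grip": 255}

```text
clock: 32.22
tool_pos: [0.5185, -0.2412, 0.0424]
orientation: [-0.0, 1.0, -0.016, 0.0]
force: [0.3, -0.5, 0.2]
finger_gap: -0.002
```

Run:
```python
from h import *
np.set_printoptions(precision=4,suppress=True)
a=snap('side','s16.png')
s=env.read_state();print(s['tool_pos'],s['force'])
cv2.imwrite('pics/p1.png',cv2.resize(a[240:360,320:450],None,fx=5,fy=5))
```

```text
[ 0.5187 -0.2413  0.0424] [ 1.1442 -0.3079 -0.0932]
```

View pics/p1.png

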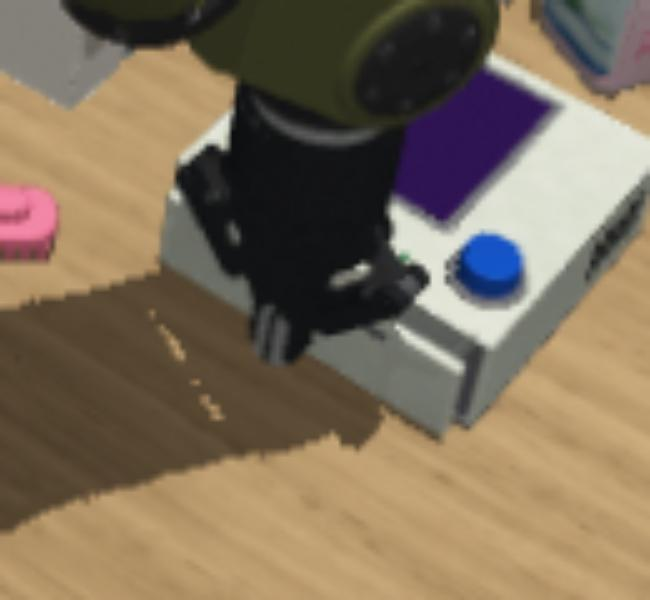

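Request:
play_rows:
  rows:
    - {"dx": -20, "dy": 0, "dz": 0, "yaw": 0, "grip": 255}
    - {"dx": -60, "dy": 0, "dz": 0, "yaw": 0, "grip": 255}
    - {"dx": -120, "dy": 0, "dz": 20, "yaw": 0, "grip": 255}
    - {"dx": -150, "dy": 20, "dz": 70, "yaw": 0, "grip": 255}
    - {"dx": -150, "dy": 75, "dz": 130, "yaw": 0, "grip": 255}
    - {"dx": -150, "dy": 130, "dz": 160, "yaw": 0, "grip": 255}
    - {"dx": -150, "dy": 190, "dz": 160, "yaw": 0, "grip": 255}
    - {"dx": -150, "dy": 190, "dz": 160, "yaw": 0, "grip": 255}

```text
clock: 33.28
tool_pos: [0.3688, -0.0488, 0.2033]
orientation: [0.0, 1.0, -0.014, 0.001]
force: [-0.2, -0.0, 0.8]
finger_gap: -0.002
```

Run:
```python
from h import *
np.set_printoptions(precision=4,suppress=True)
a=snap('side','s17.png');b=snap('top','t17.png')
s=env.read_state();print(s['tool_pos'],s['force'])
f=lambda s,t:cv2.hconcat([cv2.resize(s[240:340,340:460],None,fx=3.3,fy=3),cv2.resize(t[140:235,330:430],None,fx=3.8,fy=3.16)[:300]])
x=f(a,b);y=f(cv2.imread('pics/side0.png'),cv2.imread('pics/top0.png'))
cv2.imwrite('pics/p1.png',cv2.vconcat([x,y]))
```

```text
[ 0.3689 -0.0504  0.2026] [-0.2283 -0.2396  0.3708]
```

View pics/p1.png

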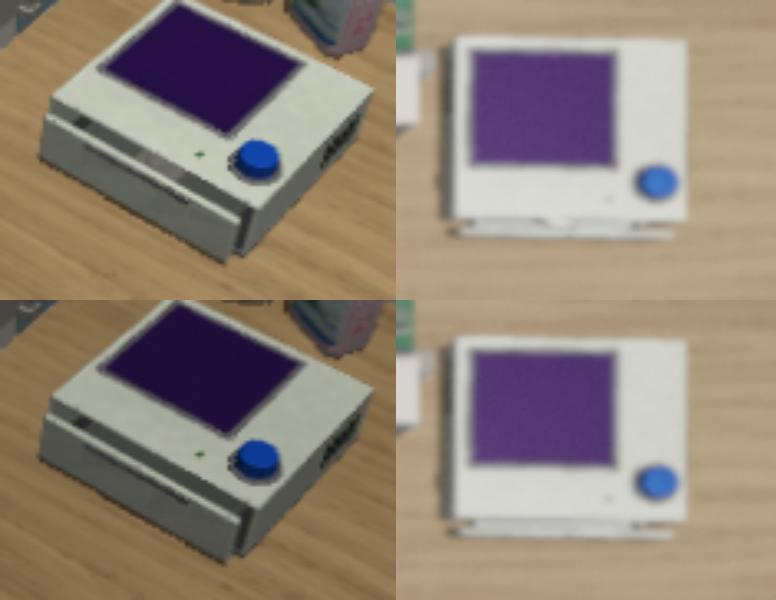

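View pics/t17.png

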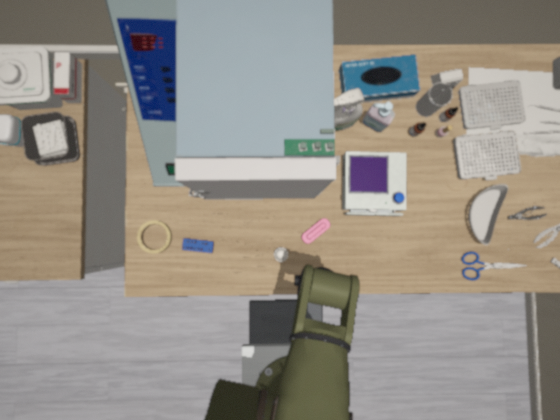

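Request:
play_rows:
  rows:
    - {"dx": 0, "dy": 0, "dz": 0, "yaw": 0, "grip": 255}
    - {"dx": 0, "dy": 0, "dz": 0, "yaw": 0, "grip": 255}
    - {"dx": 0, "dy": 0, "dz": 0, "yaw": 0, "grip": 255}
    - {"dx": 0, "dy": 0, "dz": 0, "yaw": 0, "grip": 255}
    - {"dx": 0, "dy": 0, "dz": 0, "yaw": 0, "grip": 255}
    - {"dx": 0, "dy": 0, "dz": 0, "yaw": 0, "grip": 255}
    - {"dx": 0, "dy": 0, "dz": 0, "yaw": 0, "grip": 255}
    - {"dx": 0, "dy": 0, "dz": 0, "yaw": 0, "grip": 255}

```text
clock: 34.38
tool_pos: [0.3687, -0.0511, 0.2023]
orientation: [-0.0, 1.0, -0.015, 0.0]
force: [-0.1, 0.1, 0.1]
finger_gap: -0.004
```

Run:
```python
from h import *
a=snap('side','s18.png');o=cv2.imread('pics/s17.png');z=cv2.imread('pics/side0.png')
R=np.s_[255:340,345:460]
print(np.abs(a[R].astype(int)-o[R]).mean(),np.abs(a[R].astype(int)-o[R]).max(),np.abs(a[R].astype(int)-z[R]).mean())
g=lambda im:cv2.Canny(im[R],60,150)
cv2.imwrite('pics/p1.png',cv2.hconcat([cv2.resize(i[R],None,fx=3.4,fy=5,interpolation=cv2.INTER_CUBIC) for i in(a,z)]))
print(env.read_state()['clock'])
```

```text
0.4115942028985507 3 17.210605285592496
34.425
```

View pics/p1.png

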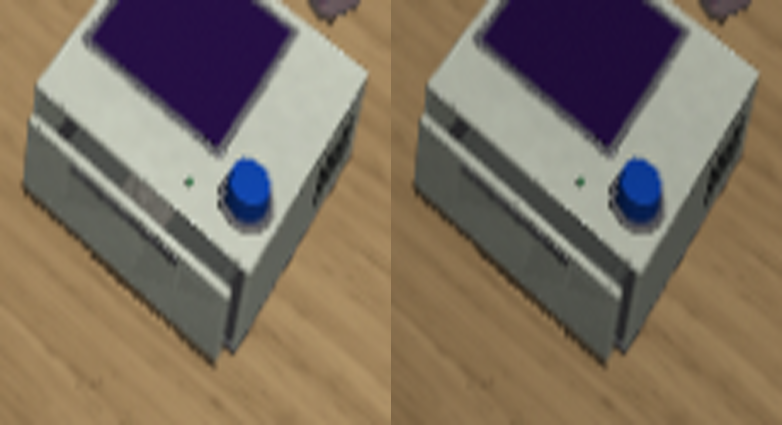

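```bash
python3 -c "
from workcell import env
print(env.close_job())"
```

```text
the job is handed in; nothing more can be done
None
```

I put the white nail brush in the UV unit's drawer and shut the drawer, and it has stayed shut. I handed the job in at about 34 s on the clock.

- **Release:** I pressed the blue release with closed fingers, with readings up to about 4.5 N, until the drawer sprang out. At first the drawer moved only a few millimetres, so I pressed about 1 mm deeper and it came all the way.
- **Brush:** I took the white brush across its width and laid it flat in the tray, lengthwise. A picture after letting go showed it flat, with roughly 1 cm clear at both ends. The pink brush was left alone.
- **Shutting:** I pushed the front panel in small steps. The push rose to about 7 N, fell to about 3 N, then climbed stiffly to 9.6 N along x (11.4 N in all). I stopped there, short of the 13 N that marks a certain click. The fall and the stiff rise, together with the release coming back up, told me it had clicked.
- **Last checks:**
  - Two side pictures about 1 s apart show no movement.
  - The panel stands where it did when latched at the start, and the tool is clear with no force on it.
  - The bystanders look unmoved in the top view.

**Unsure:** the click was gradual, and the force readings wandered by about 1 to 2 N. I did not measure the peak force between readings. In the last picture only the brush's near end shows, through the gap behind the panel. It may have slid a little towards the front.

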